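# Set up the moulding cradle

## Robot

A 7-joint arm with a two-finger parallel gripper is mounted at the origin on the work surface. World frame = base frame: x ahead of the robot, y to its left, z up, the work surface at z = 0. Lengths are in m, angles in rad, forces in N, time in s.
With the tool pointing down it reaches from about 0.4 to 0.9 m from the base axis. Payload 5.6 kg.
Tool frame: the origin (TCP) lies at the very end of the fingers, on their centre line; the grasp point (between the pads) lies 19 mm behind it (bot.grip_depth is the distance from the TCP to the grasp point, in m); z points along the fingers, y is the direction in which the jaws open and shut (so a half turn about z gives the same grasp; the last joint's range is limited). The gripper opens to 92 mm and grips with 3 to 60 N. Pads are 20 mm wide; open, the fingers measure 128 mm over their backs; the gripper's body (75 mm by 189 mm) begins 69 mm behind the grasp point.
Start: joints at [1.075, 0.468, -0.012, 1.603, 0.006, 1.071, -0.056], TCP at [0.284, -0.585, 0.215] pointing down, gripper open.
Joint ranges: [-2.53, 2.53], [-0.31, 2.02], [-1.57, 1.55], [0.28, 2.44], [-1.29, 4.43], [0.15, 1.84], [-2.92, 2.92]. Speed limits (rad/s): [2.57, 2.57, 3.14, 3.14, 3.14, 3.14, 3.14].

## Interface

Orientations are given as a rotation vector (axis times angle).
In Python, from rig import bot gives the robot as it stands.
- The arm moves only by the shell command python3 -m handwheel 'ROWS'. ROWS is JSON, a list of rows, each an object of numbers: "hand": the finger opening in mm, from 0 to 91.9; "tx", "ty", "tz": the shift along the tool's x, y, z in mm; "turn": the turn about the tool's z in degrees. In form: [{"hand": .., "tx": .., "ty": .., "tz": .., "turn": ..}, ...]. A call has 1 to 20 rows; each row shifts and turns the pose as measured when the row begins, along the tool's axes as they then stand; what a row does not reach is not made up. A row lasts 1/8 s, in which the tool goes at most 62.5 mm and 10.7 degrees, less where a joint would pass 70% of its speed; a pose out of reach is approached as far as the arm can. A call with a gripper value outside its range is refused whole. The fingers move at their own pace and stop on an object; the grip force is fixed at half the most. Time passes only in rows, so rows that do not move let the fingers close. It gives the time, the measured TCP pose, the force and the opening at its end, in the units of the state.
- bot.state(): the state, without advancing time (a new reading comes with each control period).
- bot.read_camera(name): name is "scene" or "top" or "wrist"; returns a dict with "pixels" (420x560x3 uint8, red, green, blue), "fx", "fy", "cx", "cy" (pixels), "R" (3x3) and "t" (3): a world point X has camera coordinates R X + t; the wrist camera has in their place "tool_from_camera" (4x4, takes a point from camera to tool coordinates, whose origin is the TCP and whose axes are the flange's). Camera axes: x right, y down, z forward; pixel columns grow to the right and rows downward; lengths in m; the calibration is good to about 2 mm. The wrist camera is an equidistant fisheye: a pixel r from the principal point sees the ray r / f radians off the axis. A picture is of the moment at which its call begins: read the wrist's pose just before it. There is no depth.
- bot.finish_job(): hands the job in, once; it reports no verdict.
The state is a dict: "t": time; "joint_pos": joint angles; "qd": joint speeds; "joint_torque": joint torques, N m; "ee_pos": TCP position; "eef_rot": TCP orientation; "force": force on the tool from outside, world axes, zero at the start; "torque": the same for the moment, N m; "width": finger opening in m.
Only numpy, scipy, OpenCV 4.12 (cv2) and the standard library are available. Lean on these libraries where they do the work, as an engineer would, in place of code of your own. Each camera call takes 0.05 s, during which the arm holds its last target.

## Task

Set up the cradle for the moulding: slide every support block from the open front end onto a rail of its own, pin end towards the front so that the saddles line up, until the leaf catch snaps up behind it, and only then drive its locking pin fully down with the mallet (never with the gripper). When all the pins are down, lay the length of moulding in the saddles across all the blocks, and stand the mallet on the pad of its stand, head squarely on the pad and handle level. Leave the other things on the bench where they are.

Things in the scene. Friction and masses are not known exactly. Their poses are not given: they have to be found in the camera images.
- cradle: Fixed dark steel plate, 160 x 250 x 8 mm, with three aluminium T rails along its x, at y = -80, 0, 80 mm, open at the front (-x, towards the robot), and a 50 mm high stop wall at the back. Rails: x = -85 to 46 mm, web 14 mm wide, cap 26 mm wide at z = 22 to 30 mm, with a narrower 15 mm long nose. Origin on the table. A block is home with its origin at x = -3 to 1, z = 11.5 mm of this frame
- leaf1 (a joint): Spring leaf catch in the top of the right (-y) rail (y = -80 mm of the cradle), free end at x = -48 mm, 5 mm above the cap. 0 rad: up; about 0.18: pressed flat while a block passes (a few N). Snaps back to 0 behind a block that is home and then holds it
- leaf2 (a joint): Spring leaf catch in the top of the middle rail (y = 0 mm of the cradle), free end at x = -48 mm, 5 mm above the cap. 0 rad: up; about 0.18: pressed flat while a block passes (a few N). Snaps back to 0 behind a block that is home and then holds it
- leaf3 (a joint): Spring leaf catch in the top of the left (+y) rail (y = 80 mm of the cradle), free end at x = -48 mm, 5 mm above the cap. 0 rad: up; about 0.18: pressed flat while a block passes (a few N). Snaps back to 0 behind a block that is home and then holds it
- block1: Beech support block (two or three of the three alike are there), 90 mm long (x), 50 mm wide (y) up to z = 28 mm, then a neck 34 mm wide up to its top at z = 60 mm, 0.3 kg. Origin: centre of its underside. Pin at its -x end, saddle at its +x end; on the table it stands upright, +x roughly away from the robot (within 0.3 rad). Grip it across the neck
- pin1 (a joint): Sprung locking pin of block1: travel in m, 0 = up (under side of the head 16 mm above the block's top), 0.016 = fully down, head sitting on the block. Needs about 6 to 8 N downward and stays wherever it has been driven
- pinhead1: Round steel head of that pin, 22 mm across, 8 mm thick, at x = -29, y = 0 mm of block1; origin: centre of its underside
- block2: Support block just like block1. T slot along its underside: 19 mm wide from z = 0 to 8 mm, then 30 mm wide up to z = 18.5 mm; so it goes on a rail only from the rail's front end, slid along the cradle's +x from an origin of x = -135 mm or less, with 2 mm play each side and 2.5 mm up and down
- pin2 (a joint): Sprung locking pin of block2: travel in m, 0 = up (under side of the head 16 mm above the block's top), 0.016 = fully down, head sitting on the block. Needs about 6 to 8 N downward and stays wherever it has been driven
- pinhead2: Round steel head of that pin, 22 mm across, 8 mm thick, at x = -29, y = 0 mm of block2; origin: centre of its underside
- block3: Support block just like block1. Saddle on top of each block: a trough along y, 40 mm wide, centred at x = 19.5 mm of the block, floor at z = 60 mm, between two ridges 6 mm high and 5 mm thick
- pin3 (a joint): Sprung locking pin of block3: travel in m, 0 = up (under side of the head 16 mm above the block's top), 0.016 = fully down, head sitting on the block. Needs about 6 to 8 N downward and stays wherever it has been driven
- pinhead3: Round steel head of that pin, 22 mm across, 8 mm thick, at x = -29, y = 0 mm of block3; origin: centre of its underside
- mallet: Wooden mallet, 0.32 kg. Origin: centre of the head, 50 mm (x) x 60 x 60 mm; square handle 24 x 24 mm from x = -25 to x = -145 mm. Stands on a side of its head with the handle level, origin 30 mm above what it stands on; balances 18 mm from the origin towards the handle. Any of the head's four sides strikes
- pad (a point): Centre of the rubber pad, 64 x 64 mm, on top of the fixed wooden mallet stand (foot 90 x 90 mm), 45 mm above the table
- moulding: Length of gilded picture frame moulding, 200 mm long (y), 34 x 34 mm in section, 0.22 kg. Origin: its centre; lies on the table. Home in the saddles its centre is 17 mm above the saddle floors
- bowl: White bowl, 110 mm across; a bystander
- jar: Amber jar, 80 mm high; a bystander
- can: Small steel can, 60 mm high; a bystander
- sander: Cork sanding block, 100 x 60 x 35 mm; a bystander
- brush: Paint brush, 190 mm long; a bystander
- corner: Gilded corner sample, L shaped, 110 mm; a bystander
- tub: White plastic tub, 100 mm high; a bystander

How it is judged:
On the way, in this order (a step that is already met when the one before it is completed fails the run):
1. every block is home on a rail, its leaf catch up behind it, and its pin is driven down (x of block1 in the frame of cradle between -0.005 and 0.005 m and z of block1 in the frame of cradle between 0.0075 and 0.0165 m and ((y of block1 in the frame of cradle between -0.085 and -0.075 m and value of joint leaf1 below 0.05 rad) or (y of block1 in the frame of cradle between -0.005 and 0.005 m and value of joint leaf2 below 0.05 rad) or (y of block1 in the frame of cradle between 0.075 and 0.085 m and value of joint leaf3 below 0.05 rad)) and x of each of pinhead1, pinhead2, pinhead3 in the frame of cradle below -0.01 m and x of block2 in the frame of cradle between -0.005 and 0.005 m and z of block2 in the frame of cradle between 0.0075 and 0.0165 m and ((y of block2 in the frame of cradle between -0.085 and -0.075 m and value of joint leaf1 below 0.05 rad) or (y of block2 in the frame of cradle between -0.005 and 0.005 m and value of joint leaf2 below 0.05 rad) or (y of block2 in the frame of cradle between 0.075 and 0.085 m and value of joint leaf3 below 0.05 rad)) and x of block3 in the frame of cradle between -0.005 and 0.005 m and z of block3 in the frame of cradle between 0.0075 and 0.0165 m and ((y of block3 in the frame of cradle between -0.085 and -0.075 m and value of joint leaf1 below 0.05 rad) or (y of block3 in the frame of cradle between -0.005 and 0.005 m and value of joint leaf2 below 0.05 rad) or (y of block3 in the frame of cradle between 0.075 and 0.085 m and value of joint leaf3 below 0.05 rad)) and value of joint each of pin1, pin2, pin3 above 0.0125 m), for 0.2 s.
2. the moulding lies in the saddles across all the blocks (x of moulding in the frame of block1 between 0.0125 and 0.0265 m and y of moulding in the frame of block1 between -0.095 and 0.095 m and z of moulding in the frame of block1 between 0.073 and 0.081 m and x of moulding in the frame of block2 between 0.0125 and 0.0265 m and y of moulding in the frame of block2 between -0.095 and 0.095 m and z of moulding in the frame of block2 between 0.073 and 0.081 m and x of moulding in the frame of block3 between 0.0125 and 0.0265 m and y of moulding in the frame of block3 between -0.095 and 0.095 m and z of moulding in the frame of block3 between 0.073 and 0.081 m and angle between the y axis of moulding and the y axis of cradle, either way round below 0.07 rad and linear speed of moulding below 0.02 m/s), for 0.2 s.
At the end, for the whole second after the job is handed in: Every present block home (5 mm) with its rail's leaf up (< 0.05 rad); pins down > 12.5 of 16 mm; moulding at rest in every saddle (7 mm across, 4 mm in height, 0.07 rad), reaching over each block's middle; mallet at rest on its pad, head within 20 mm of centre, handle level (all of step 1 and all of step 2 and horizontal distance between mallet and pad below 0.02 m and z of mallet in the frame of pad between 0.025 and 0.035 m and angle between mallet's own x axis and vertical between 1.45 and 1.69 rad and linear speed of mallet below 0.02 m/s); the robot touches nothing.
It fails at once if the pin of block1 is driven before the block is home on a rail (value of joint pin1 above 0.006 m and not (x of block1 in the frame of cradle between -0.005 and 0.005 m and z of block1 in the frame of cradle between 0.0075 and 0.0165 m and ((y of block1 in the frame of cradle between -0.085 and -0.075 m and value of joint leaf1 below 0.05 rad) or (y of block1 in the frame of cradle between -0.005 and 0.005 m and value of joint leaf2 below 0.05 rad) or (y of block1 in the frame of cradle between 0.075 and 0.085 m and value of joint leaf3 below 0.05 rad)) and x of pinhead1 in the frame of cradle below -0.01 m)).
It fails at once if the pin of block2 is driven before the block is home on a rail (value of joint pin2 above 0.006 m and not (x of block2 in the frame of cradle between -0.005 and 0.005 m and z of block2 in the frame of cradle between 0.0075 and 0.0165 m and ((y of block2 in the frame of cradle between -0.085 and -0.075 m and value of joint leaf1 below 0.05 rad) or (y of block2 in the frame of cradle between -0.005 and 0.005 m and value of joint leaf2 below 0.05 rad) or (y of block2 in the frame of cradle between 0.075 and 0.085 m and value of joint leaf3 below 0.05 rad)) and x of pinhead2 in the frame of cradle below -0.01 m)).
It fails at once if the pin of block3 is driven before the block is home on a rail (value of joint pin3 above 0.006 m and not (x of block3 in the frame of cradle between -0.005 and 0.005 m and z of block3 in the frame of cradle between 0.0075 and 0.0165 m and ((y of block3 in the frame of cradle between -0.085 and -0.075 m and value of joint leaf1 below 0.05 rad) or (y of block3 in the frame of cradle between -0.005 and 0.005 m and value of joint leaf2 below 0.05 rad) or (y of block3 in the frame of cradle between 0.075 and 0.085 m and value of joint leaf3 below 0.05 rad)) and x of pinhead3 in the frame of cradle below -0.01 m)).
It fails at once if a pin is pressed with the gripper, the arm or the moulding instead of the mallet (contact force between any of the fingers, the arm, moulding and pinhead1 above 4 N or contact force between any of the fingers, the arm, moulding and pinhead2 above 4 N or contact force between any of the fingers, the arm, moulding and pinhead3 above 4 N).
It fails at once if a bystander is moved by more than 40 mm (distance of any of bowl, jar, can, sander, brush, corner, tub from where it was at the start of the episode above 0.04 m).
Of block1, block2, block3 only 2 to 3 are there at a start; the rules pass over those that are not, and their reading is None.
At some moment in a run one of mallet, moulding may be knocked a few centimetres aside while the robot is not near it.
Once in a run the grip may slacken for a moment while it holds something.
It also fails if it takes over 210 s, if anything falls off the work surface, if the arm or the gripper's body presses on something with over 40 N, if the wrist force passes 120 N, or if a joint passes its speed limit or range.

## Working session

There is one attempt and no reset: what is moved stays moved. The work goes in short steps, Python scripts to look and compute and a shell command to move; the robot and the scene stay as the last step left them, time stands still between calls to the robot, and variables do not carry over. Pictures are saved under pics/ and viewed, and the job is handed in when it is done.

```bash
ls; mkdir -p pics; python3 - <<'E'
from rig import bot
import cv2
s=bot.state();print(s['t'],s['ee_pos'],s['eef_rot'],s['width'],s['force'])
for n in ['scene','top','wrist']:
    c=bot.read_camera(n);cv2.imwrite(f'pics/{n}0.png',c['pixels'][:,:,::-1])
    print(n,{k:v for k,v in c.items() if k!='pixels'})
E
```

```text
pics
0.0 [ 0.28404665 -0.58400721  0.21364252] [-3.05981196e+00 -7.04684583e-01  8.04661476e-04] 0.09208918679591603 [-0.50890977 -0.04259551  0.57776087]
scene {'fx': 467.6854926371803, 'fy': 467.6854926371803, 'cx': 276.69128267836817, 'cy': 216.8184062726646, 'R': array([[-0.72509929,  0.68837462, -0.01927195],
       [ 0.48955051,  0.49558191, -0.71745304],
       [-0.48432563, -0.52965928, -0.69634024]]), 't': array([ 0.35693972, -0.24593609,  1.67376791])}
top {'fx': 380.86137913032417, 'fy': 380.86137913032417, 'cx': 279.2860888830616, 'cy': 213.87943332652728, 'R': array([[ 0.00588432, -0.99996082, -0.00661313],
       [-0.98076661, -0.00448088, -0.1951327 ],
       [ 0.19509542,  0.00763416, -0.98075455]]), 't': array([0.06022329, 0.55326201, 1.14235964])}
wrist {'fx': 325.19226210127806, 'fy': 325.19226210127806, 'cx': 277.2949617749601, 'cy': 211.10722872193517, 'tool_from_camera': array([[ 7.07059690e-04, -9.60021702e-01, -2.79924691e-01,
         7.85729514e-02],
       [ 9.99999709e-01,  7.58891734e-04, -7.67815426e-05,
         9.15443413e-05],
       [ 2.86144481e-04, -2.79924555e-01,  9.60021959e-01,
        -1.70553252e-01],
       [ 0.00000000e+00,  0.00000000e+00,  0.00000000e+00,
         1.00000000e+00]])}
```

View pics/scene0.png

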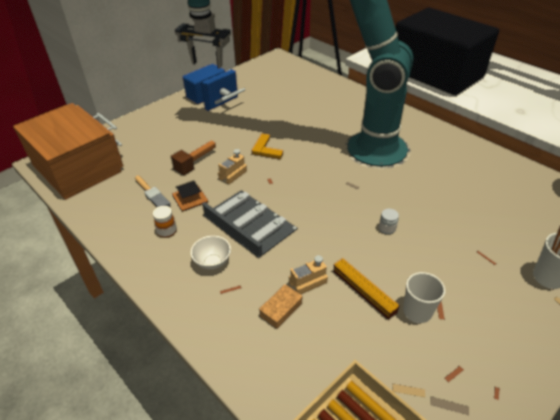

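View pics/top0.png

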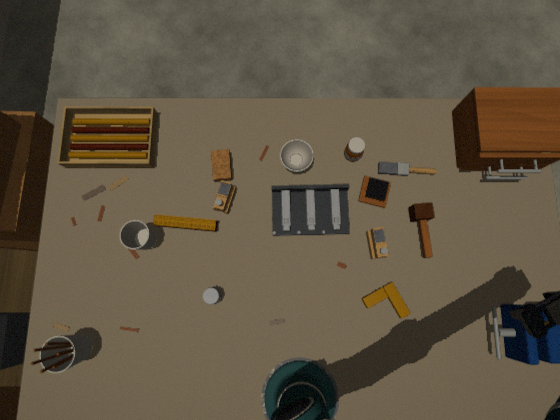

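View pics/wrist0.png

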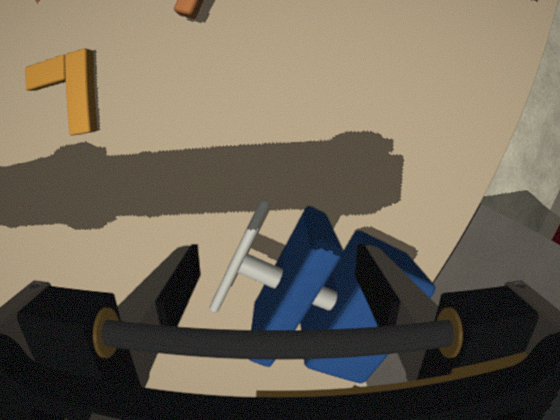

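```bash
cat > h.py <<'E'
from rig import bot
import numpy as np, cv2
from scipy.spatial.transform import Rotation as Ro
def px2w(c,u,v,z):
    d=c['R'].T@np.array([(u-c['cx'])/c['fx'],(v-c['cy'])/c['fy'],1]);o=-c['R'].T@c['t']
    return o+d*(z-o[2])/d[2]
def w2px(c,X):
    p=c['R']@np.array(X)+c['t'];return p[0]/p[2]*c['fx']+c['cx'],p[1]/p[2]*c['fy']+c['cy']
def pose():
    s=bot.state();T=np.eye(4);T[:3,:3]=Ro.from_rotvec(s['eef_rot']).as_matrix();T[:3,3]=s['ee_pos'];return T
def wray(c,T,u,v):
    x=(u-c['cx'])/c['fx'];y=(v-c['cy'])/c['fy'];r=np.hypot(x,y)
    d=np.array([np.sin(r)*x/max(r,1e-9),np.sin(r)*y/max(r,1e-9),np.cos(r)])
    M=T@c['tool_from_camera'];return M[:3,3],M[:3,:3]@d
def wpx2w(c,T,u,v,z):
    o,d=wray(c,T,u,v);return o+d*(z-o[2])/d[2]
def ww2px(c,T,X):
    M=np.linalg.inv(T@c['tool_from_camera']);p=M[:3,:3]@np.array(X)+M[:3,3]
    rh=np.hypot(p[0],p[1]);th=np.arctan2(rh,p[2]);return th*p[0]/rh*c['fx']+c['cx'],th*p[1]/rh*c['fy']+c['cy']
def crop(img,u0,u1,v0,v1,k,name):
    cv2.imwrite(f'pics/{name}.png',cv2.resize(img[v0:v1,u0:u1,::-1],None,fx=k,fy=k,interpolation=cv2.INTER_CUBIC))
def show():
    s=bot.state();R=Ro.from_rotvec(s['eef_rot']).as_matrix()
    print('t',round(s['t'],2),'pos',np.round(s['ee_pos'],4),'F',np.round(s['force'],1),'w',round(s['width'],4),'toolx',np.round(R[:,0],3),'z',np.round(R[:,2],3))
E
python3 - <<'E'
from h import *
c=bot.read_camera('top')
crop(c['pixels'],255,395,170,270,5.5,'top1')
crop(c['pixels'],145,285,140,240,5.5,'top2')
crop(c['pixels'],345,455,150,270,5,'top3')
show()
E
```

```text
t 0.2 pos [ 0.2841 -0.5842  0.214 ] F [-0.  -0.2 -0.1] w 0.0919 toolx [ 0.899  0.437 -0.   ] z [-0.001  0.001 -1.   ]
```

View pics/top1.png

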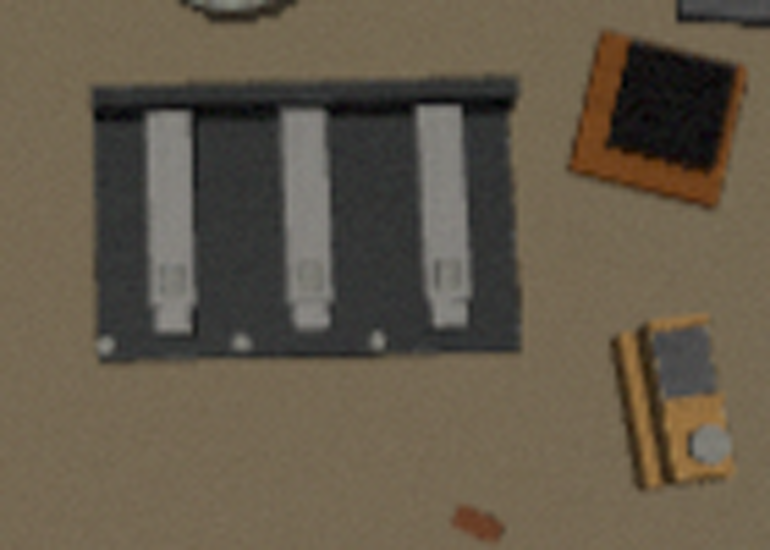

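View pics/top2.png

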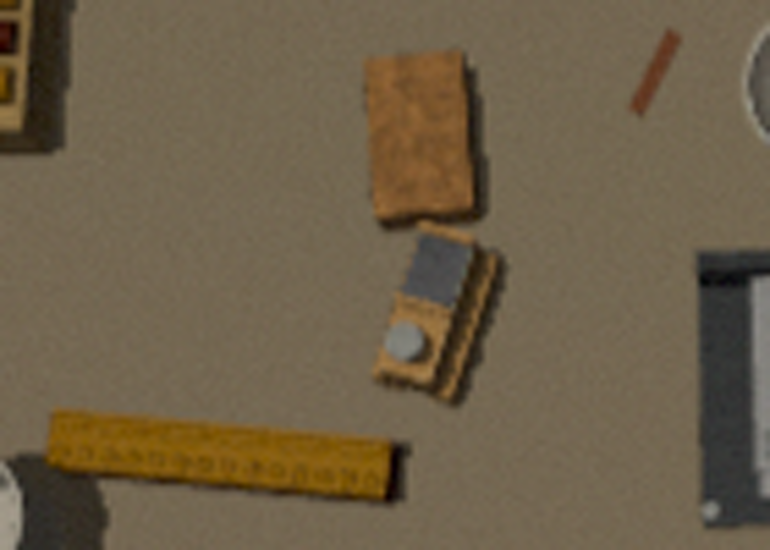

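View pics/top3.png

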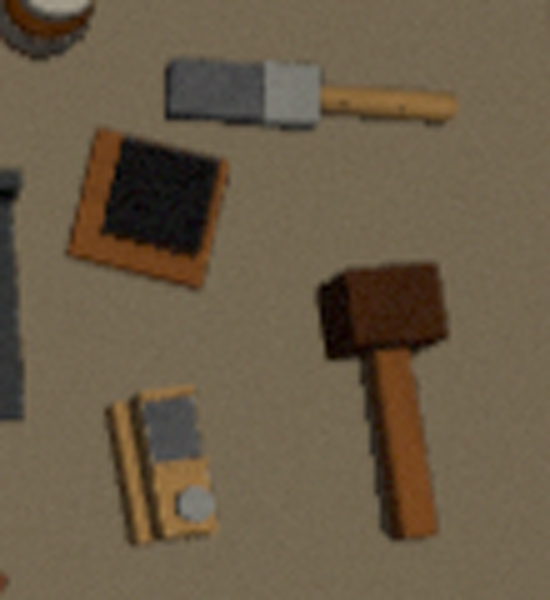

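```bash
cat > fit.py <<'E'
from h import *
from scipy.optimize import least_squares
def fitpose(proj,loc,pix,x0,dz=0):
    """planar pose (x,y,yaw); loc 3d points in obj frame, pix pixel points"""
    loc=np.array(loc,float);pix=np.array(pix,float)
    def f(p):
        c,s=np.cos(p[2]),np.sin(p[2]);R=np.array([[c,-s,0],[s,c,0],[0,0,1]])
        return np.concatenate([np.array(proj(R@l+[p[0],p[1],dz]))-q for l,q in zip(loc,pix)])
    r=least_squares(f,x0);return r.x,np.abs(r.fun).max(),r.fun.reshape(-1,2)
E
python3 - <<'E'
from fit import *
c=bot.read_camera('top');P=lambda X:w2px(c,X)
print('cam',-c['R'].T@c['t'])
o=np.array([255,170]);k=5.5
px=np.array([(173.5,332),(313,329),(451,326),(169,110),(304,108),(439,104),(100,361),(520,352)])/k+o-0.0
loc=[(-.085,.08,.03),(-.085,0,.03),(-.085,-.08,.03),(.046,.08,.03),(.046,0,.03),(.046,-.08,.03),(-.08,.125,.008),(-.08,-.125,.008)]
loc=[(-.085,.08,.03),(-.085,0,.03),(-.085,-.08,.03),(.046,.08,.03),(.046,0,.03),(.046,-.08,.03)];px=px[:6]
r=fitpose(P,loc,px,[.6,0,0]);print('cradle',r[0],r[1]);print(r[2].round(1))
# blocks: pinhead centre top z .084, top face corners z .06 x=+-.045,y=+-.017
pb=np.array([(712,445),(650,322),(708,315),(672,483),(733,474)])/k+o
loc=[(-.029,0,.084),(.045,.017,.06),(.045,-.017,.06),(-.045,.017,.06),(-.045,-.017,.06)]
r=fitpose(P,loc,pb,[.55,-.2,0]);print('blockR',r[0],r[1]);print(r[2].round(1))
o=np.array([145,140])
pb=np.array([(405,341),(421,225),(475,241),(376,378),(433,390)])/k+o
r=fitpose(P,loc,pb,[.65,.25,0]);print('blockL',r[0],r[1]);print(r[2].round(1))
m=np.array([(50,410),(395,440),(390,500),(47,468)])/k+o
loc=[(.017,.1,.034),(.017,-.1,.034),(-.017,-.1,.034),(-.017,.1,.034)]
r=fitpose(P,loc,m,[.6,.3,0]);print('moulding',r[0],r[1]);print(r[2].round(1))
o=np.array([345,150]);k=5
loc=[(.025,.03,.06),(.025,-.03,.06),(-.025,-.03,.06),(-.025,.03,.06),(-.145,-.012,.042),(-.145,.012,.042)]
m=np.array([(348,270),(438,264),(446,342),(358,350),(438,534),(394,538)])/k+o
r=fitpose(P,loc,m,[.6,-.3,0]);print('mallet',r[0],r[1]);print(r[2].round(1))
m=np.array([(121,138),(218,162),(202,255),(104,231)])/k+o
q=np.array([px2w(c,*p,.045) for p in m]);print('pad',q.mean(0),q.round(3).tolist())
E
```

```text
cam [0.31939739 0.05397907 1.22873219]
cradle [ 0.59228859 -0.03814428  0.02710231] 0.2852396682502274
[[ 0.1 -0.2]
 [-0.1 -0.2]
 [-0.  -0.2]
 [-0.1  0.3]
 [ 0.   0.1]
 [ 0.1  0.3]]
blockR [ 0.46400422 -0.24940489  0.10764116] 0.3209102740864864
[[-0.3  0. ]
 [-0.2 -0. ]
 [ 0.1  0.1]
 [ 0.2 -0.3]
 [ 0.2  0.2]]
blockL [ 0.60934397  0.24296919 -0.24456902] 0.7713543815382025
[[ 0.1  0.8]
 [-0.3  0.3]
 [ 0.2 -0.1]
 [-0.  -0.7]
 [ 0.  -0.3]]
moulding [ 0.52725853  0.36370906 -0.08349426] 0.7707197221221804
[[ 0.8  0.2]
 [-0.   0.1]
 [-0.4 -0.3]
 [-0.3  0. ]]
mallet [ 0.56338759 -0.39057781  0.05977576] 0.8777244866518572
[[-0.7 -0.4]
 [ 0.3 -0.2]
 [ 0.9 -0.1]
 [-0.7 -0.7]
 [-0.4  0.9]
 [ 0.6  0.5]]
pad [ 0.63677619 -0.25026302  0.045     ] [[0.675, -0.226, 0.045], [0.66, -0.288, 0.045], [0.598, -0.274, 0.045], [0.614, -0.213, 0.045]]
```

```bash
cat >> h.py <<'E'
def go(x,y,z,yaw=None):
    T=pose();ps=np.arctan2(T[1,0],T[0,0]);yaw=ps if yaw is None else yaw
    d=np.array([x,y,z])-T[:3,3]
    for n,a in (('turn first',yaw),('no turn',ps)):
        xh=np.array([np.cos(a),np.sin(a),0]);yh=np.array([np.sin(a),-np.cos(a),0])
        print(n,'tx %.1f ty %.1f tz %.1f'%(1e3*d@xh,1e3*d@yh,-1e3*d[2]),'turn %.2f deg'%np.degrees((ps-yaw+np.pi)%(2*np.pi)-np.pi))
E
python3 - <<'E'
from h import *
go(.464,-.2494,.2,.1076)
E
```

```text
turn first tx 214.7 ty -313.6 tz 14.1 turn 19.77 deg
no turn tx 308.2 ty -222.5 tz 14.1 turn 19.77 deg
```

```bash
python3 -m handwheel '[{"turn":10},{"turn":9.8},{"tx":26,"ty":-39},{"tx":26,"ty":-39},{"tx":26,"ty":-39},{"tx":26,"ty":-39},{"tx":26,"ty":-39},{"tx":26,"ty":-39},{"tx":26,"ty":-39},{"tx":26,"ty":-39},{}]'; python3 - <<'E'
from h import *
show();go(.464,-.2494,.2,.1076)
c=bot.read_camera('wrist');cv2.imwrite('pics/w1.png',c['pixels'][:,:,::-1])
E
```

```text
t 0.25 pos [ 0.2842 -0.5843  0.2141] F [-0.   0.4 -0.6] w 0.0917 toolx [ 0.899  0.437 -0.   ] z [-0.     0.001 -1.   ]
turn first tx 214.7 ty -313.6 tz 14.1 turn 19.77 deg
no turn tx 308.2 ty -222.5 tz 14.1 turn 19.77 degvalidation failed for argument at $[0]...
```

View pics/w1.png

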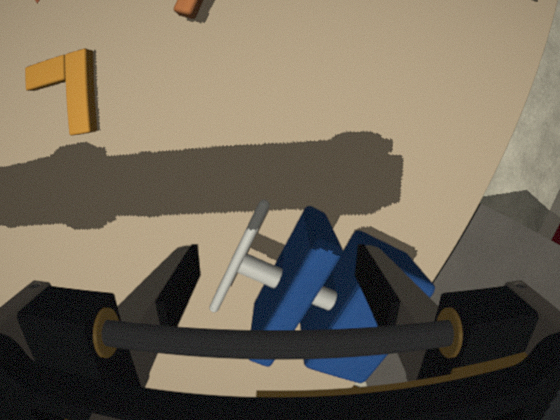

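```bash
python3 -m handwheel '[{"hand":90,"tx":0,"ty":0,"tz":0,"turn":10},{"hand":90,"tx":0,"ty":0,"tz":0,"turn":9.8},{"hand":90,"tx":26,"ty":-39,"tz":0,"turn":0},{"hand":90,"tx":26,"ty":-39,"tz":0,"turn":0},{"hand":90,"tx":26,"ty":-39,"tz":0,"turn":0},{"hand":90,"tx":26,"ty":-39,"tz":0,"turn":0},{"hand":90,"tx":26,"ty":-39,"tz":0,"turn":0},{"hand":90,"tx":26,"ty":-39,"tz":0,"turn":0},{"hand":90,"tx":26,"ty":-39,"tz":0,"turn":0},{"hand":90,"tx":26,"ty":-39,"tz":0,"turn":0},{"hand":90,"tx":0,"ty":0,"tz":0,"turn":0}]'; python3 - <<'E'
from h import *
show();go(.464,-.2494,.2,.1076)
c=bot.read_camera('wrist');cv2.imwrite('pics/w2.png',c['pixels'][:,:,::-1])
E
```

```text
t: 1.68
ee_pos: [0.4669, -0.2443, 0.2139]
eef_rot: [3.137, 0.147, 0.002]
force: [0.1, -0.5, 0.5]
width: 0.0901
t 1.68 pos [ 0.4669 -0.2443  0.2139] F [ 0.1 -0.5  0.5] w 0.0901 toolx [0.996 0.094 0.001] z [ 0.001 -0.001 -1.   ]
turn first tx -3.4 ty 4.8 tz 13.9 turn -0.79 deg
no turn tx -3.3 ty 4.8 tz 13.9 turn -0.79 deg
```

View pics/w2.png

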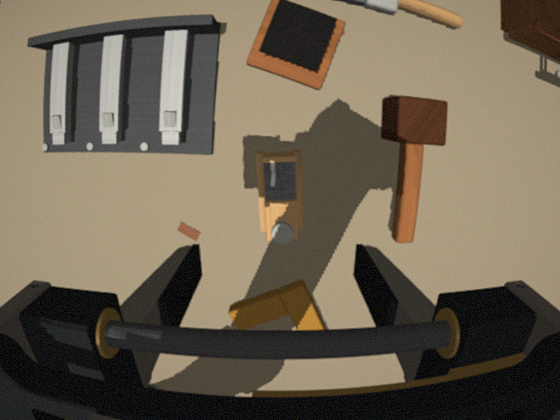

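```bash
python3 - <<'E'
from h import *
c=bot.read_camera('wrist');T=pose()
im=c['pixels'].copy()
def ov(p,pts):
    cc,s=np.cos(p[2]),np.sin(p[2])
    for l in pts:
        u=ww2px(c,T,[p[0]+cc*l[0]-s*l[1],p[1]+s*l[0]+cc*l[1],l[2]]);cv2.circle(im,(int(round(u[0])),int(round(u[1]))),1,(255,0,0),-1);print(np.round(u,1))
ov((.464,-.2494,.1076),[(-.029,0,.084),(.045,.017,.06),(.045,-.017,.06),(-.045,.017,.06),(-.045,-.017,.06)])
ov((.5923,-.0381,.0271),[(-.085,.08,.03),(-.085,0,.03),(-.085,-.08,.03),(.046,.08,.03),(.046,0,.03),(.046,-.08,.03)])
crop(im,240,320,130,250,5,'w2a');crop(im,20,230,0,170,3.8,'w2b')
E
```

```text
[278.4 231.6]
[259.9 153.7]
[293.9 153.1]
[262.6 238.3]
[294.4 237.7]
[ 55.6 143.5]
[106.1 142.4]
[167.  142.5]
[58.6 43. ]
[110.5  34.6]
[172.9  28.8]
```

View pics/w2a.png

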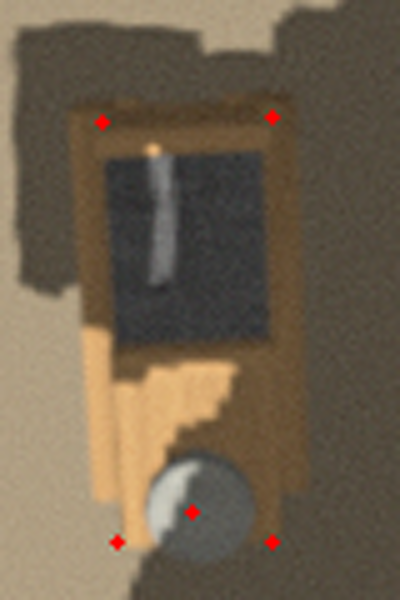

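View pics/w2b.png

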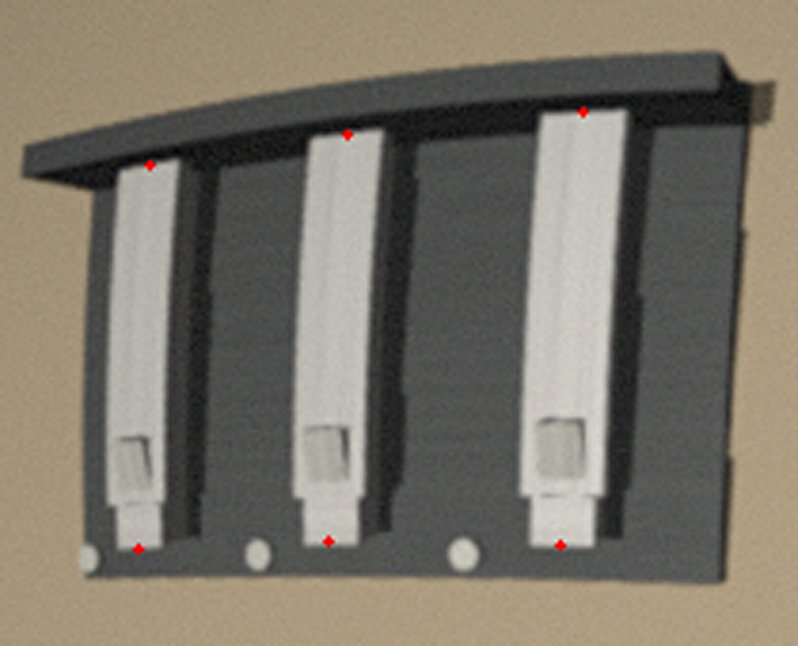

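```bash
python3 -m handwheel '[{"hand":85,"tx":-3.3,"ty":5.5,"tz":0,"turn":-0.8},{"hand":85,"tx":0,"ty":0,"tz":45,"turn":0},{"hand":85,"tx":0,"ty":0,"tz":45,"turn":0},{"hand":85,"tx":0,"ty":0,"tz":45,"turn":0},{"hand":85,"tx":0,"ty":0,"tz":30,"turn":0},{"hand":85,"tx":0,"ty":0,"tz":10,"turn":0},{"hand":85,"tx":0,"ty":0,"tz":0,"turn":0}]'; python3 - <<'E'
from h import *
show();go(.464,-.2502,.034,.1076)
E
```

```text
t: 2.65
ee_pos: [0.4576, -0.2696, 0.0357]
eef_rot: [3.129, 0.134, 0.003]
force: [0.7, -0.2, 0.7]
width: 0.0852
t 2.65 pos [ 0.4576 -0.2696  0.0357] F [ 0.7 -0.2  0.7] w 0.0852 toolx [0.996 0.085 0.001] z [ 0.002 -0.01  -1.   ]
turn first tx 8.5 ty -18.6 tz 1.7 turn -1.27 deg
no turn tx 8.1 ty -18.8 tz 1.7 turn -1.27 deg
```

```bash
python3 -m handwheel '[{"hand":85,"tx":0,"ty":0,"tz":0,"turn":0},{"hand":85,"tx":0,"ty":0,"tz":0,"turn":0}]'; python3 - <<'E'
from h import *
go(.464,-.2502,.034,.1076)
c=bot.read_camera('wrist');cv2.imwrite('pics/w3.png',c['pixels'][:,:,::-1])
E
```

```text
t: 2.9
ee_pos: [0.4588, -0.2711, 0.038]
eef_rot: [3.127, 0.132, 0.008]
force: [1.3, 0.2, 0.4]
width: 0.0848
turn first tx 7.5 ty -20.2 tz 4.0 turn -1.33 deg
no turn tx 7.0 ty -20.4 tz 4.0 turn -1.33 deg
```

View pics/w3.png

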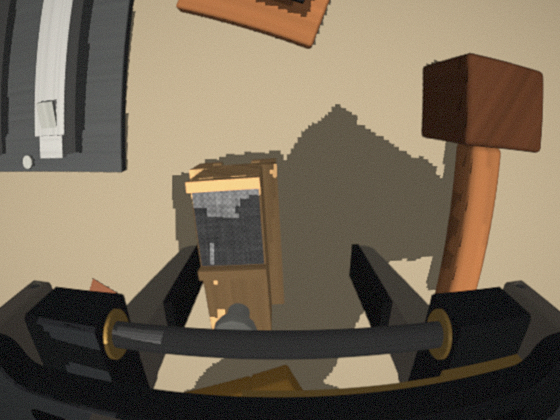

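```bash
N='{"hand":85,"tx":0,"ty":0,"tz":0,"turn":0}'; python3 -m handwheel '[{"hand":85,"tx":4,"ty":-10,"tz":2,"turn":0}]' | head -3; python3 -m handwheel '[{"hand":85,"tx":4,"ty":-10,"tz":2,"turn":-1.3}]'| head -3;  for i in 1 2 3 4; do python3 -m handwheel '[{"hand":85,"tx":0,"ty":0,"tz":0,"turn":0}]'| head -3; python3 -c "from h import *;show()"; done
```

```text
t: 3.08
ee_pos: [0.4624, -0.2614, 0.0367]
eef_rot: [3.126, 0.13, 0.01]
t: 3.2
ee_pos: [0.4662, -0.2502, 0.0348]
eef_rot: [3.124, 0.168, 0.011]
t: 3.32
ee_pos: [0.4667, -0.2484, 0.0348]
eef_rot: [3.124, 0.173, 0.011]
t 3.33 pos [ 0.4667 -0.2484  0.0348] F [-0.5  0.3  0.2] w 0.0854 toolx [0.994 0.11  0.006] z [ 0.008 -0.012 -1.   ]
t: 3.45
ee_pos: [0.4668, -0.2482, 0.0347]
eef_rot: [3.124, 0.174, 0.011]
t 3.45 pos [ 0.4668 -0.2482  0.0347] F [ 0.   0.3 -0.6] w 0.085 toolx [0.994 0.111 0.006] z [ 0.008 -0.012 -1.   ]
t: 3.58
ee_pos: [0.4667, -0.2483, 0.0347]
eef_rot: [3.124, 0.173, 0.011]
t 3.58 pos [ 0.4667 -0.2483  0.0347] F [ 0.8  0.2 -0.4] w 0.0849 toolx [0.994 0.111 0.006] z [ 0.008 -0.012 -1.   ]
t: 3.7
ee_pos: [0.4666, -0.2485, 0.0347]
eef_rot: [3.124, 0.173, 0.011]
t 3.7 pos [ 0.4666 -0.2485  0.0347] F [-0.5  0.2 -0.4] w 0.0854 toolx [0.994 0.11  0.006] z [ 0.008 -0.012 -1.   ]
```

```bash
python3 -m handwheel '[{"hand":20,"tx":-2,"ty":1,"tz":0,"turn":0},{"hand":20,"tx":0,"ty":0,"tz":0,"turn":0},{"hand":20,"tx":0,"ty":0,"tz":0,"turn":0},{"hand":20,"tx":0,"ty":0,"tz":0,"turn":0},{"hand":20,"tx":0,"ty":0,"tz":0,"turn":0},{"hand":20,"tx":0,"ty":0,"tz":0,"turn":0}]';python3 -m handwheel '[{"hand":20,"tx":0,"ty":0,"tz":0,"turn":0},{"hand":20,"tx":0,"ty":0,"tz":0,"turn":0}]'; python3 -c "from h import *;show()"
```

```text
t: 4.45
ee_pos: [0.4642, -0.2498, 0.0346]
eef_rot: [3.125, 0.172, 0.01]
force: [-0.4, -0.1, 1.1]
width: 0.0341
t: 4.7
ee_pos: [0.4642, -0.2498, 0.0347]
eef_rot: [3.124, 0.172, 0.01]
force: [-1.2, 0.3, 0.4]
width: 0.0339
t 4.7 pos [ 0.4642 -0.2498  0.0347] F [-1.2  0.3  0.4] w 0.0339 toolx [0.994 0.11  0.006] z [ 0.007 -0.012 -1.   ]
```

```bash
cat >> h.py <<'E'
CR=np.array([.5923,-.0381,.0271])
def cr(x,y):
    c,s=np.cos(CR[2]),np.sin(CR[2]);return CR[0]+c*x-s*y,CR[1]+s*x+c*y
def tocr(p):
    c,s=np.cos(CR[2]),np.sin(CR[2]);d=np.array(p[:2])-CR[:2];return c*d[0]+s*d[1],-s*d[0]+c*d[1]
E
python3 -m handwheel '[{"hand":20,"tx":-4,"ty":0,"tz":-8,"turn":0},{"hand":20,"tx":-4,"ty":0,"tz":-8,"turn":0},{"hand":20,"tx":0,"ty":0,"tz":0,"turn":0}]';python3 -c "
from h import *
show();go(*cr(-.155,-.08),.0475,CR[2])"
```

```text
t: 5.08
ee_pos: [0.4545, -0.2506, 0.051]
eef_rot: [3.125, 0.171, 0.007]
force: [0.2, -0.1, -3.7]
width: 0.0337
t 5.08 pos [ 0.4545 -0.2506  0.051 ] F [ 0.2 -0.1 -3.7] w 0.0337 toolx [0.994 0.109 0.004] z [ 0.005 -0.012 -1.   ]
turn first tx -11.5 ty -128.7 tz 3.5 turn 4.72 deg
no turn tx -0.9 ty -129.2 tz 3.5 turn 4.72 deg
```

```bash
python3 -m handwheel '[{"hand":20,"tx":-2,"ty":-10,"tz":0,"turn":2.3},{"hand":20,"tx":-2,"ty":-16,"tz":0,"turn":2.3},{"hand":20,"tx":-1,"ty":-20,"tz":0,"turn":0},{"hand":20,"tx":-1,"ty":-20,"tz":0,"turn":0},{"hand":20,"tx":-1,"ty":-20,"tz":0,"turn":0},{"hand":20,"tx":-1,"ty":-16,"tz":0,"turn":0},{"hand":20,"tx":0,"ty":-10,"tz":0,"turn":0},{"hand":20,"tx":0,"ty":-5,"tz":0,"turn":0},{"hand":20,"tx":0,"ty":0,"tz":0,"turn":0},{"hand":20,"tx":0,"ty":0,"tz":0,"turn":0}]';python3 -c "
from h import *
show();go(*cr(-.155,-.08),.0475,CR[2]);print(tocr(bot.state()['ee_pos']))
c=bot.read_camera('wrist');cv2.imwrite('pics/w4.png',c['pixels'][:,:,::-1])
"
```

```text
t: 6.32
ee_pos: [0.4419, -0.1327, 0.05]
eef_rot: [3.128, 0.035, 0.011]
force: [-0.7, 0.3, -2.1]
width: 0.0341
t 6.33 pos [ 0.4419 -0.1327  0.05  ] F [-0.7  0.3 -2.1] w 0.0341 toolx [1.    0.022 0.007] z [ 0.007 -0.013 -1.   ]
turn first tx -2.1 ty -10.5 tz 2.5 turn -0.27 deg
no turn tx -2.1 ty -10.5 tz 2.5 turn -0.27 deg
(np.float64(-0.15292863157535475), np.float64(-0.09050234942050513))
```

View pics/w4.png

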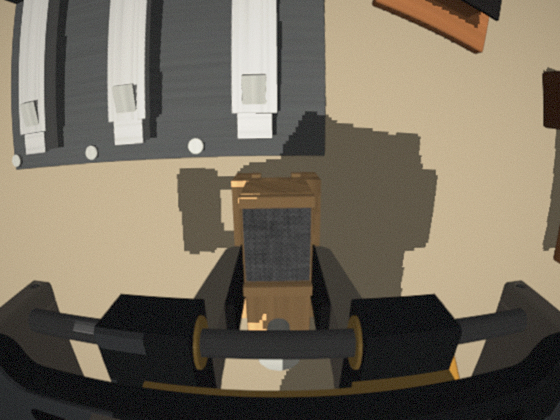

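```bash
python3 -m handwheel '[{"hand":20,"tx":0,"ty":-5,"tz":1,"turn":-0.3},{"hand":20,"tx":0,"ty":-4.5,"tz":1,"turn":0},{"hand":20,"tx":0,"ty":0,"tz":0,"turn":0},{"hand":20,"tx":0,"ty":0,"tz":0,"turn":0}]' >/dev/null;python3 -c "
from h import *
show();go(*cr(-.155,-.08),.0475,CR[2]);print(tocr(bot.state()['ee_pos']))
T=pose();c=bot.read_camera('wrist');im=c['pixels'].copy()
for y in (-.08-.0075,-.08,-.08+.0075,-.013,.013):
  for x in np.arange(-.085,.046,.01):
    u=ww2px(c,T,[*cr(x,y),.03]);
    if 0<=u[1]: cv2.circle(im,(int(round(u[0])),int(round(u[1]))),0,(255,0,0),-1)
crop(im,210,320,0,220,3,'w5')
"
```

```text
t 6.88 pos [ 0.4416 -0.1232  0.0476] F [-0.7  0.2 -3.7] w 0.0338 toolx [1.    0.027 0.007] z [ 0.007 -0.014 -1.   ]
turn first tx -2.0 ty -1.0 tz 0.1 turn -0.02 deg
no turn tx -2.0 ty -1.0 tz 0.1 turn -0.02 deg
(np.float64(-0.15298162655804726), np.float64(-0.08100070902844805))
```

View pics/w5.png

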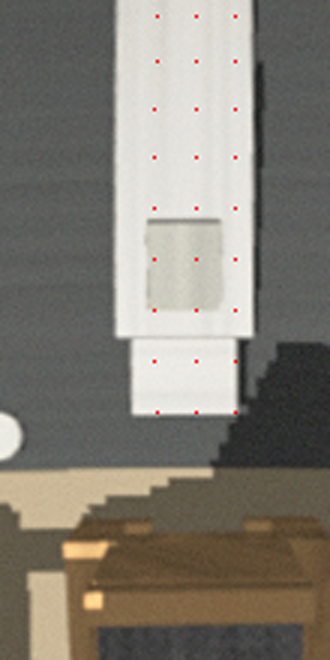

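```bash
python3 -c "
from h import *
T=pose();c=bot.read_camera('wrist');im=c['pixels']
crop(im,220,340,115,240,6,'w6')
"
```

```text
(no output)
```

View pics/w6.png

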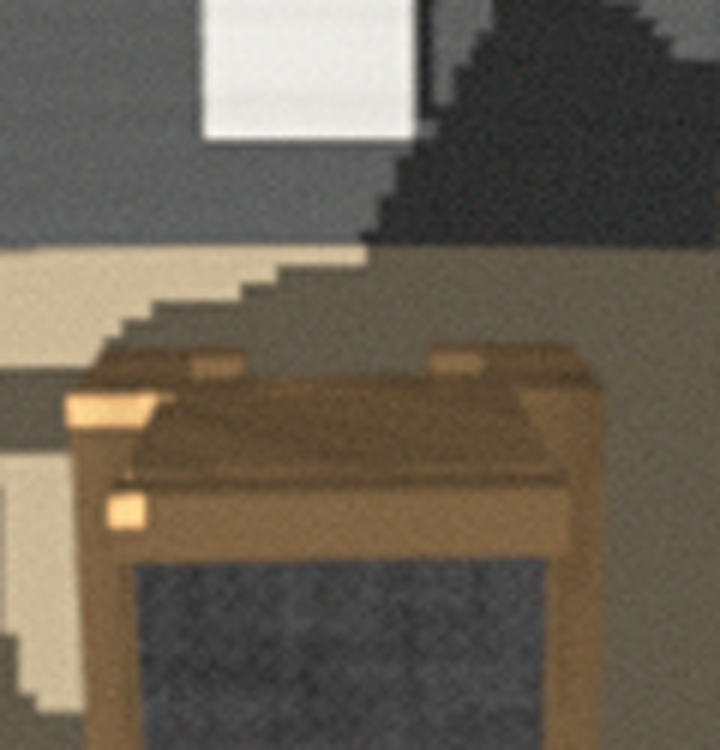

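```bash
python3 -m handwheel '[{"hand":20,"tx":5,"ty":-1.4,"tz":0,"turn":0},{"hand":20,"tx":8,"ty":-1,"tz":0,"turn":0},{"hand":20,"tx":6,"ty":0,"tz":0,"turn":0},{"hand":20,"tx":0,"ty":0,"tz":0,"turn":0},{"hand":20,"tx":0,"ty":0,"tz":0,"turn":0}]' >/dev/null;python3 -c "
from h import *
show();print(tocr(bot.state()['ee_pos']))
T=pose();c=bot.read_camera('wrist');im=c['pixels']
crop(im,220,340,90,215,6,'w7')
"
```

```text
t 7.6 pos [ 0.4624 -0.1203  0.0477] F [-0.7  0.4 -3.3] w 0.0335 toolx [1.    0.027 0.007] z [ 0.008 -0.014 -1.   ]
(np.float64(-0.1320536759643798), np.float64(-0.07865055985906538))
```

View pics/w7.png

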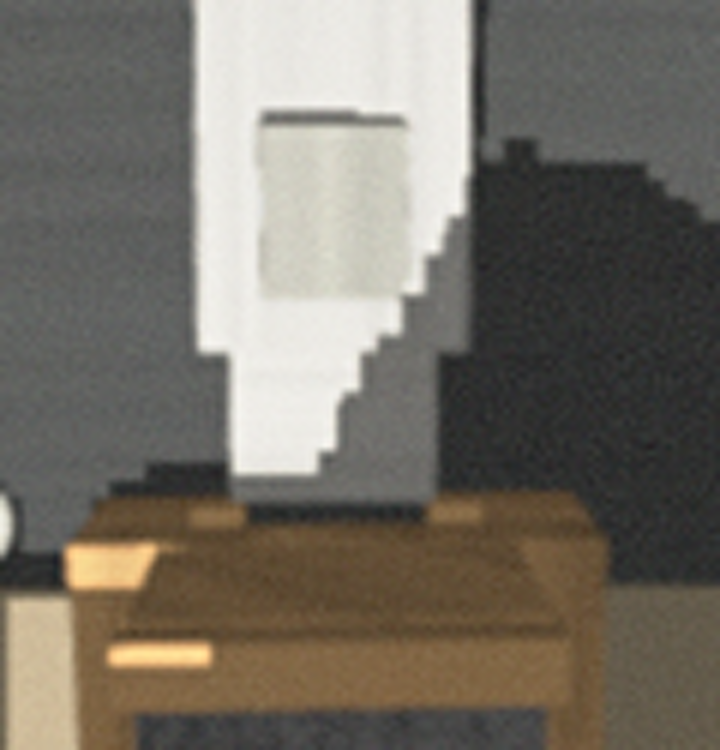

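```bash
python3 -m handwheel '[{"hand":20,"tx":4,"ty":0,"tz":0,"turn":0},{"hand":20,"tx":5,"ty":0,"tz":0,"turn":0},{"hand":20,"tx":5,"ty":0,"tz":0,"turn":0},{"hand":20,"tx":5,"ty":0,"tz":0,"turn":0},{"hand":20,"tx":0,"ty":0,"tz":0,"turn":0}]' ;python3 -c "
from h import *
show();print(tocr(bot.state()['ee_pos']))
T=pose();c=bot.read_camera('wrist');im=c['pixels']
crop(im,220,340,75,200,6,'w8')
"
```

```text
t: 8.28
ee_pos: [0.4829, -0.1198, 0.0479]
eef_rot: [3.127, 0.041, 0.013]
force: [-0.2, 0.3, -3.1]
width: 0.0341
t 8.28 pos [ 0.4829 -0.1198  0.0479] F [-0.2  0.3 -3.1] w 0.0341 toolx [1.    0.026 0.008] z [ 0.008 -0.014 -1.   ]
(np.float64(-0.11157327655164088), np.float64(-0.07872500474563189))
```

View pics/w8.png

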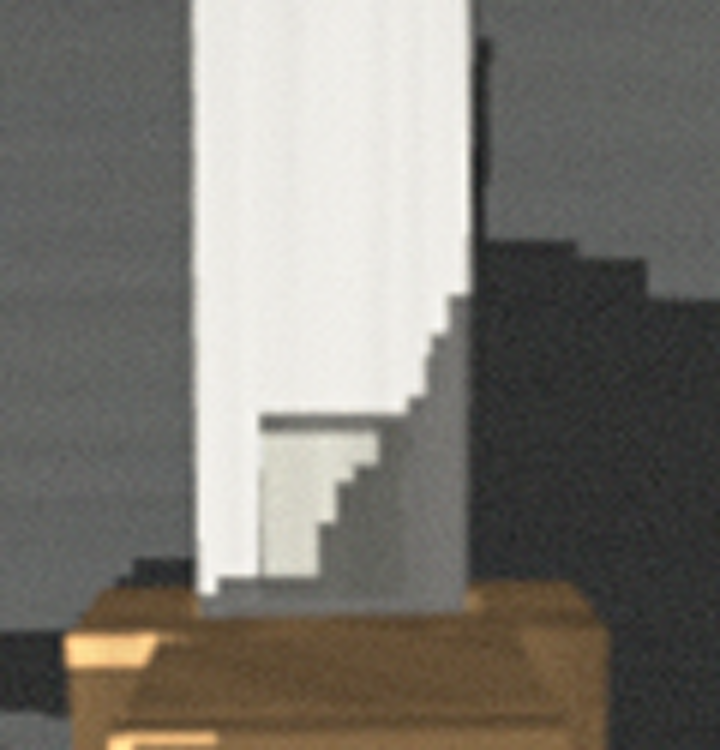

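```bash
python3 -m handwheel '[{"hand":20,"tx":5,"ty":-0.3,"tz":0,"turn":0},{"hand":20,"tx":6,"ty":0,"tz":0,"turn":0},{"hand":20,"tx":6,"ty":0,"tz":0,"turn":0},{"hand":20,"tx":6,"ty":0,"tz":0,"turn":0},{"hand":20,"tx":6,"ty":0,"tz":0,"turn":0},{"hand":20,"tx":6,"ty":0,"tz":0,"turn":0},{"hand":20,"tx":0,"ty":0,"tz":0,"turn":0}]' ;python3 -c "
from h import *
show();print(tocr(bot.state()['ee_pos']))
"
```

```text
t: 9.2
ee_pos: [0.52, -0.1186, 0.0482]
eef_rot: [3.127, 0.041, 0.012]
force: [1.0, -0.5, -2.3]
width: 0.034
t 9.2 pos [ 0.52   -0.1186  0.0482] F [ 1.  -0.5 -2.3] w 0.034 toolx [1.    0.026 0.008] z [ 0.008 -0.014 -1.   ]
(np.float64(-0.07441959439346738), np.float64(-0.07849838100691185))
```

```bash
python3 -m handwheel '[{"hand":20,"tx":6,"ty":0,"tz":0.5,"turn":0},{"hand":20,"tx":7,"ty":0,"tz":0.3,"turn":0},{"hand":20,"tx":7,"ty":0,"tz":0,"turn":0},{"hand":20,"tx":7,"ty":0,"tz":0.1,"turn":0},{"hand":20,"tx":7,"ty":0,"tz":0.1,"turn":0},{"hand":20,"tx":7,"ty":0,"tz":0.1,"turn":0},{"hand":20,"tx":7,"ty":0,"tz":0,"turn":0},{"hand":20,"tx":6,"ty":0,"tz":0,"turn":0},{"hand":20,"tx":0,"ty":0,"tz":0,"turn":0}]' ;python3 -c "
from h import *
show();print(tocr(bot.state()['ee_pos']))
"
```

```text
t: 10.32
ee_pos: [0.5777, -0.117, 0.0471]
eef_rot: [3.128, 0.041, 0.011]
force: [0.8, 0.9, -1.9]
width: 0.0336
t 10.32 pos [ 0.5777 -0.117   0.0471] F [ 0.8  0.9 -1.9] w 0.0336 toolx [1.    0.026 0.007] z [ 0.007 -0.014 -1.   ]
(np.float64(-0.016757807300179207), np.float64(-0.07849682879825357))
```

```bash
python3 -m handwheel '[{"hand":20,"tx":5,"ty":0,"tz":0,"turn":0},{"hand":20,"tx":5,"ty":0,"tz":0,"turn":0},{"hand":20,"tx":3,"ty":0,"tz":0,"turn":0},{"hand":20,"tx":0,"ty":0,"tz":0,"turn":0}]' ;for i in 1 2 3 ; do python3 -m handwheel '[{"hand":20,"tx":2,"ty":0,"tz":0,"turn":0}]' ; done; python3 -c "
from h import *
show();print(tocr(bot.state()['ee_pos']))
T=pose();c=bot.read_camera('wrist');cv2.imwrite('pics/w9.png',c['pixels'][:,:,::-1])
"
```

```text
t: 10.82
ee_pos: [0.591, -0.1167, 0.0471]
eef_rot: [3.128, 0.041, 0.01]
force: [0.8, -0.1, -2.1]
width: 0.0341
t: 10.95
ee_pos: [0.5929, -0.1167, 0.047]
eef_rot: [3.128, 0.041, 0.009]
force: [0.0, 0.1, -3.0]
width: 0.0338
t: 11.08
ee_pos: [0.595, -0.1166, 0.047]
eef_rot: [3.128, 0.041, 0.009]
force: [-1.7, 0.9, -2.3]
width: 0.034
t: 11.2
ee_pos: [0.5952, -0.1166, 0.0465]
eef_rot: [3.128, 0.04, 0.003]
force: [-7.3, 0.8, 1.4]
width: 0.034
t 11.2 pos [ 0.5952 -0.1166  0.0465] F [-7.3  0.8  1.4] w 0.034 toolx [1.    0.026 0.002] z [ 0.002 -0.013 -1.   ]
(np.float64(0.0007579367424888207), np.float64(-0.07850044567674491))
```

View pics/w9.png

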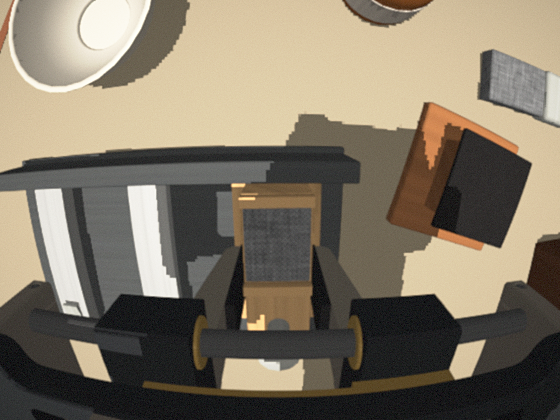

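```bash
python3 -m handwheel '[{"hand":60,"tx":-0.5,"ty":0,"tz":0,"turn":0},{"hand":60,"tx":0,"ty":0,"tz":0,"turn":0},{"hand":60,"tx":0,"ty":0,"tz":0,"turn":0},{"hand":60,"tx":0,"ty":0,"tz":-10,"turn":0},{"hand":70,"tx":0,"ty":0,"tz":-20,"turn":0},{"hand":80,"tx":0,"ty":0,"tz":-20,"turn":0},{"hand":80,"tx":-10,"ty":0,"tz":-25,"turn":0},{"hand":80,"tx":-20,"ty":0,"tz":-25,"turn":0},{"hand":80,"tx":-20,"ty":0,"tz":-20,"turn":0},{"hand":80,"tx":-20,"ty":0,"tz":0,"turn":0},{"hand":80,"tx":-20,"ty":0,"tz":0,"turn":0},{"hand":80,"tx":0,"ty":0,"tz":0,"turn":0}]' ; python3 -c "
from h import *
show()
T=pose();c=bot.read_camera('wrist');cv2.imwrite('pics/w10.png',c['pixels'][:,:,::-1])
c=bot.read_camera('top');crop(c['pixels'],265,395,170,270,6,'top4');crop(c['pixels'],145,285,140,240,5.5,'top5')
c=bot.read_camera('scene');crop(c['pixels'],190,310,170,260,6,'sc1')
"
```

```text
t: 12.75
ee_pos: [0.5084, -0.1176, 0.184]
eef_rot: [3.124, 0.041, 0.037]
force: [0.7, -0.1, -0.2]
width: 0.08
t 12.75 pos [ 0.5084 -0.1176  0.184 ] F [ 0.7 -0.1 -0.2] w 0.08 toolx [0.999 0.027 0.024] z [ 0.024 -0.017 -1.   ]
```

View pics/w10.png

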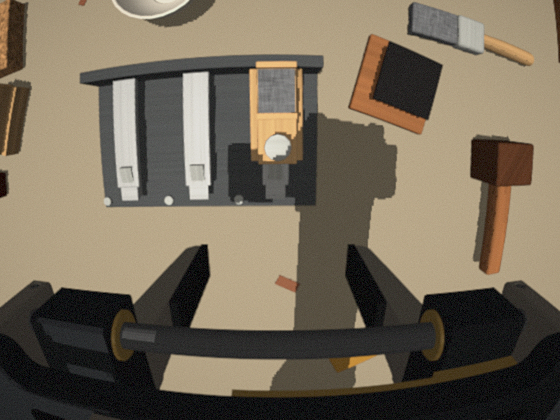

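View pics/top4.png

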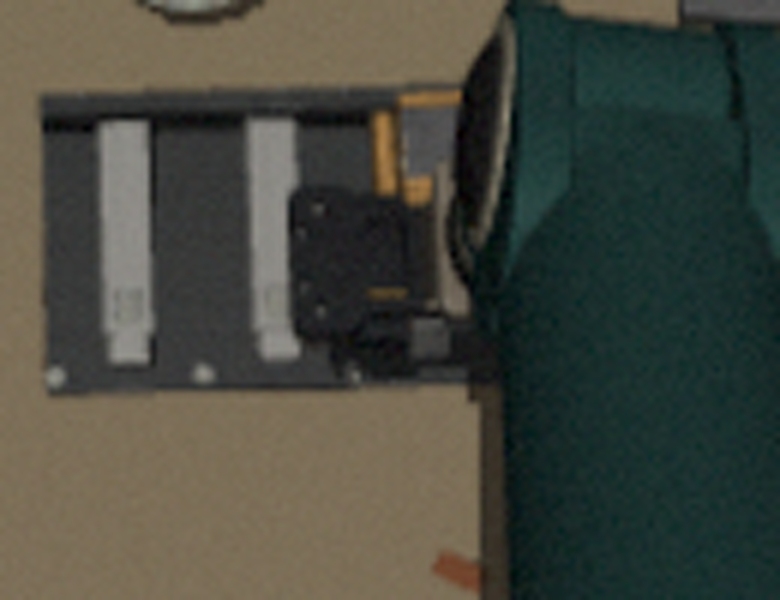

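View pics/sc1.png

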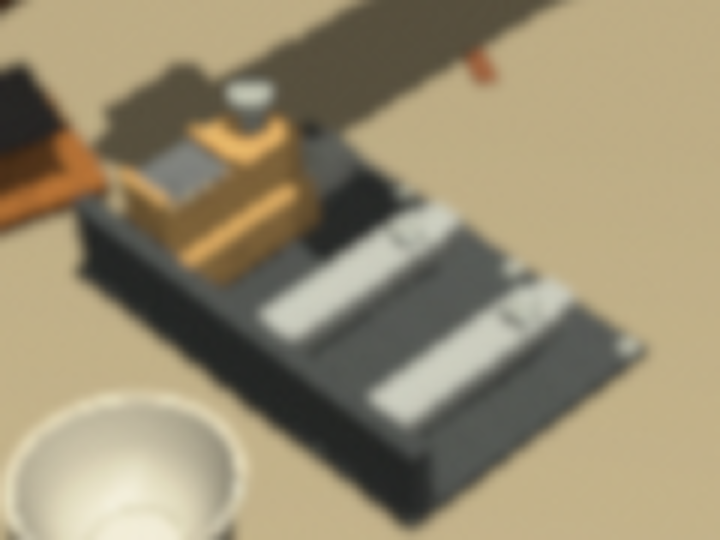

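```bash
python3 -c "
from h import *
go(.6093,.2430,.18,-.2446)
im=cv2.imread('pics/w10.png')[130:210,235:320]
im=cv2.convertScaleAbs(im,alpha=2.5)
cv2.imwrite('pics/w10a.png',cv2.resize(im,None,fx=7,fy=7,interpolation=cv2.INTER_CUBIC))
"
```

```text
turn first tx 9.2 ty -373.7 tz 3.2 turn 15.58 deg
no turn tx 109.2 ty -357.4 tz 3.2 turn 15.58 deg
```

View pics/w10a.png

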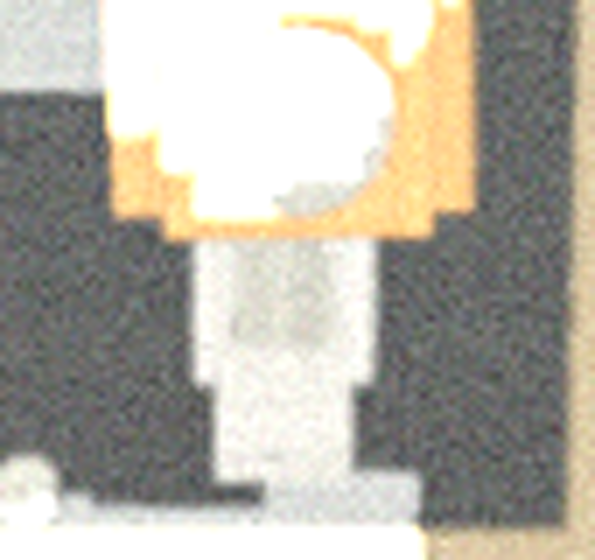

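View pics/top5.png

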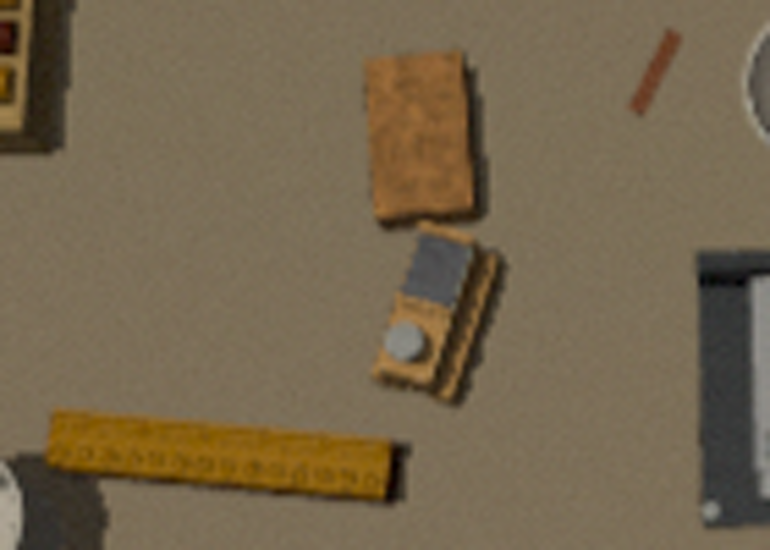

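```bash
python3 -m handwheel '[{"hand":80,"tx":0,"ty":0,"tz":0,"turn":5},{"hand":80,"tx":0,"ty":0,"tz":0,"turn":5},{"hand":80,"tx":0,"ty":-10,"tz":0,"turn":4},{"hand":80,"tx":0,"ty":-20,"tz":0,"turn":0},{"hand":80,"tx":0,"ty":-25,"tz":0,"turn":0},{"hand":80,"tx":0,"ty":-25,"tz":0,"turn":0},{"hand":80,"tx":0,"ty":-25,"tz":0,"turn":0},{"hand":80,"tx":0,"ty":-25,"tz":0,"turn":0},{"hand":80,"tx":0,"ty":-25,"tz":0,"turn":0},{"hand":80,"tx":0,"ty":-25,"tz":0,"turn":0},{"hand":80,"tx":0,"ty":-25,"tz":0,"turn":0},{"hand":80,"tx":0,"ty":-25,"tz":0,"turn":0},{"hand":80,"tx":0,"ty":-25,"tz":0,"turn":0},{"hand":80,"tx":0,"ty":-25,"tz":0,"turn":0},{"hand":80,"tx":0,"ty":-20,"tz":0,"turn":0},{"hand":80,"tx":0,"ty":-10,"tz":0,"turn":0},{"hand":80,"tx":0,"ty":0,"tz":0,"turn":0}]' ; python3 -c "
from h import *
show();go(.6093,.2430,.18,-.2446)
"
```

```text
t: 15.02
ee_pos: [0.5919, 0.1996, 0.1769]
eef_rot: [3.11, -0.347, 0.039]
force: [0.2, 0.3, 0.1]
width: 0.0799
t 15.03 pos [0.5919 0.1996 0.1769] F [0.2 0.3 0.1] w 0.0799 toolx [ 0.975 -0.221  0.026] z [ 0.023 -0.015 -1.   ]
turn first tx 6.4 ty -46.3 tz -3.1 turn 1.27 deg
no turn tx 7.4 ty -46.1 tz -3.1 turn 1.27 deg
```

```bash
cat >> h.py <<'E'
def go(x,y,z,yaw=None):
    T=pose();ps=np.arctan2(T[1,0],T[0,0]);yaw=ps if yaw is None else yaw
    d=1e3*(np.array([x,y,z])-T[:3,3]);t=ps-yaw
    R2=T[:3,:3]@Ro.from_rotvec([0,0,t]).as_matrix()
    for n,R in (('turn first',R2),('no turn',T[:3,:3])):
        print(n,'tx %.1f ty %.1f tz %.1f'%tuple(R.T@d),'turn %.2f'%np.degrees(t))
E
python3 -m handwheel '[{"hand":80,"tx":3,"ty":-18,"tz":0,"turn":1.2},{"hand":80,"tx":2,"ty":-17,"tz":0,"turn":0},{"hand":80,"tx":0,"ty":-8,"tz":0,"turn":0},{"hand":80,"tx":0,"ty":0,"tz":0,"turn":0},{"hand":80,"tx":0,"ty":0,"tz":0,"turn":0}]' ; python3 -c "
from h import *
show();go(.6093,.2430,.1,-.2446)
T=pose();c=bot.read_camera('wrist');im=c['pixels'].copy()
p=(.6093,.2430,-.2446);cc,s=np.cos(p[2]),np.sin(p[2])
for l in [(-.029,0,.084),(.045,.017,.066),(.045,-.017,.066),(-.045,.017,.06),(-.045,-.017,.06)]:
    u=ww2px(c,T,[p[0]+cc*l[0]-s*l[1],p[1]+s*l[0]+cc*l[1],l[2]]);cv2.circle(im,(int(round(u[0])),int(round(u[1]))),1,(255,0,0),-1)
cv2.imwrite('pics/w11.png',im[:,:,::-1])
"
```

```text
t: 15.65
ee_pos: [0.6077, 0.2371, 0.1765]
eef_rot: [3.102, -0.387, 0.038]
force: [0.2, -0.8, 0.0]
width: 0.0797
t 15.65 pos [0.6077 0.2371 0.1765] F [ 0.2 -0.8  0. ] w 0.0797 toolx [ 0.969 -0.245  0.026] z [ 0.022 -0.018 -1.   ]
turn first tx -1.9 ty -7.0 tz 76.4 turn -0.19
no turn tx -1.9 ty -7.0 tz 76.4 turn -0.19
```

View pics/w11.png

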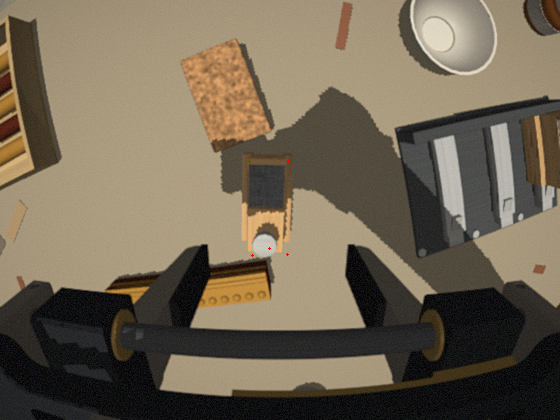

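```bash
python3 -m handwheel '[{"hand":80,"tx":0,"ty":-6,"tz":10,"turn":-0.2},{"hand":80,"tx":0,"ty":-3,"tz":20,"turn":0},{"hand":80,"tx":0,"ty":0,"tz":20,"turn":0},{"hand":80,"tx":0,"ty":0,"tz":20,"turn":0},{"hand":80,"tx":0,"ty":0,"tz":10,"turn":0},{"hand":80,"tx":0,"ty":0,"tz":0,"turn":0}]' ; python3 -c "
from h import *
show();go(.6098,.2445,.034,-.2446)
c=bot.read_camera('wrist');im=c['pixels'].copy()
cv2.imwrite('pics/w12.png',im[:,:,::-1])
"
```

```text
t: 16.45
ee_pos: [0.6104, 0.2436, 0.0886]
eef_rot: [3.101, -0.382, 0.033]
force: [0.1, -0.8, 0.5]
width: 0.08
t 16.45 pos [0.6104 0.2436 0.0886] F [ 0.1 -0.8  0.5] w 0.08 toolx [ 0.97  -0.242  0.023] z [ 0.019 -0.02  -1.   ]
turn first tx -2.1 ty -1.5 tz 54.6 turn -0.01
no turn tx -2.1 ty -1.5 tz 54.6 turn -0.01
```

View pics/w12.png

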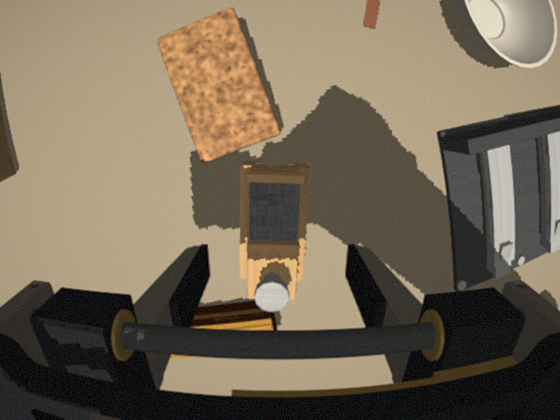

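```bash
python3 -m handwheel '[{"hand":80,"tx":-1,"ty":-1,"tz":12,"turn":0},{"hand":80,"tx":-1,"ty":-1,"tz":16,"turn":0},{"hand":80,"tx":0,"ty":0,"tz":14,"turn":0},{"hand":80,"tx":0,"ty":0,"tz":8,"turn":0},{"hand":80,"tx":0,"ty":0,"tz":0,"turn":0},{"hand":80,"tx":0,"ty":0,"tz":0,"turn":0}]' ; python3 -c "
from h import *
show();go(.6098,.2445,.034,-.2446)
"
```

```text
t: 17.25
ee_pos: [0.6111, 0.2459, 0.0368]
eef_rot: [3.102, -0.382, 0.037]
force: [0.3, 0.4, 0.3]
width: 0.0801
t 17.25 pos [0.6111 0.2459 0.0368] F [0.3 0.4 0.3] w 0.0801 toolx [ 0.97  -0.242  0.025] z [ 0.021 -0.018 -1.   ]
turn first tx -1.0 ty 1.6 tz 2.8 turn -0.01
no turn tx -1.0 ty 1.6 tz 2.8 turn -0.01
```

```bash
python3 -m handwheel '[{"hand":20,"tx":-1,"ty":0.5,"tz":2,"turn":0},{"hand":20,"tx":0,"ty":0,"tz":0,"turn":0},{"hand":20,"tx":0,"ty":0,"tz":0,"turn":0},{"hand":20,"tx":0,"ty":0,"tz":0,"turn":0},{"hand":20,"tx":0,"ty":0,"tz":0,"turn":0},{"hand":20,"tx":0,"ty":0,"tz":0,"turn":0},{"hand":20,"tx":0,"ty":0,"tz":0,"turn":0}]'  | tail -1; python3 -c "
from h import *
show()"; python3 -m handwheel '[{"hand":20,"tx":0,"ty":0,"tz":-6,"turn":0},{"hand":20,"tx":0,"ty":0,"tz":-10,"turn":0},{"hand":20,"tx":0,"ty":0,"tz":-10,"turn":0},{"hand":20,"tx":0,"ty":0,"tz":0,"turn":0},{"hand":20,"tx":0,"ty":0,"tz":0,"turn":0}]' ; python3 -c "
from h import *
show();go(*cr(-.155,.002),.065,CR[2])
c=bot.read_camera('wrist');im=c['pixels'].copy()
cv2.imwrite('pics/w13.png',im[:,:,::-1])
"
```

```text
width: 0.034
t 18.12 pos [0.611  0.246  0.0361] F [-0.3 -0.2  0.1] w 0.034 toolx [ 0.97  -0.243  0.027] z [ 0.024 -0.017 -1.   ]
t: 18.75
ee_pos: [0.6091, 0.2459, 0.0629]
eef_rot: [3.102, -0.382, 0.037]
force: [0.3, 0.7, -2.8]
width: 0.0341
t 18.75 pos [0.6091 0.2459 0.0629] F [ 0.3  0.7 -2.8] w 0.0341 toolx [ 0.97  -0.242  0.025] z [ 0.022 -0.018 -1.   ]
turn first tx -179.5 ty 281.5 tz -0.5 turn -15.59
no turn tx -97.2 ty 319.3 tz -0.5 turn -15.59
```

View pics/w13.png

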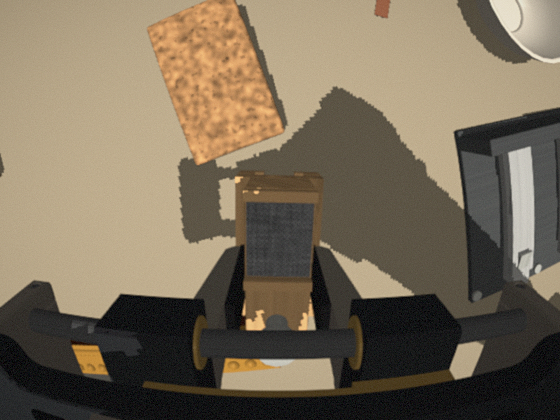

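```bash
python3 -m handwheel '[{"hand":20,"tx":0,"ty":5,"tz":-10,"turn":-5},{"hand":20,"tx":0,"ty":10,"tz":-15,"turn":-5},{"hand":20,"tx":0,"ty":10,"tz":-10,"turn":-4.5},{"hand":20,"tx":-10,"ty":18,"tz":0,"turn":0},{"hand":20,"tx":-15,"ty":20,"tz":0,"turn":0},{"hand":20,"tx":-15,"ty":20,"tz":0,"turn":0},{"hand":20,"tx":-15,"ty":20,"tz":0,"turn":0},{"hand":20,"tx":-15,"ty":20,"tz":0,"turn":0},{"hand":20,"tx":-15,"ty":20,"tz":0,"turn":0},{"hand":20,"tx":-15,"ty":20,"tz":0,"turn":0},{"hand":20,"tx":-15,"ty":20,"tz":0,"turn":0},{"hand":20,"tx":-15,"ty":20,"tz":0,"turn":0},{"hand":20,"tx":-15,"ty":20,"tz":0,"turn":0},{"hand":20,"tx":-15,"ty":20,"tz":0,"turn":0},{"hand":20,"tx":-8,"ty":10,"tz":0,"turn":0},{"hand":20,"tx":0,"ty":0,"tz":0,"turn":0},{"hand":20,"tx":0,"ty":0,"tz":0,"turn":0}]' ; python3 -c "
from h import *
show();go(*cr(-.155,.002),.05,CR[2])
"
```

```text
t: 20.92
ee_pos: [0.4353, -0.0164, 0.0984]
eef_rot: [3.122, 0.027, 0.032]
force: [-0.0, 0.6, -3.2]
width: 0.0337
t 20.93 pos [ 0.4353 -0.0164  0.0984] F [-0.   0.6 -3.2] w 0.0337 toolx [1.    0.018 0.02 ] z [ 0.021 -0.019 -1.   ]
turn first tx 0.4 ty 23.0 tz 48.8 turn -0.54
no turn tx 0.6 ty 23.0 tz 48.8 turn -0.54
```

```bash
python3 -m handwheel '[{"hand":20,"tx":0,"ty":8,"tz":8,"turn":-0.5},{"hand":20,"tx":0,"ty":10,"tz":12,"turn":0},{"hand":20,"tx":0,"ty":4,"tz":12,"turn":0},{"hand":20,"tx":0,"ty":0,"tz":10,"turn":0},{"hand":20,"tx":0,"ty":0,"tz":5,"turn":0},{"hand":20,"tx":0,"ty":0,"tz":0,"turn":0},{"hand":20,"tx":0,"ty":0,"tz":0,"turn":0}]' ; python3 -c "
from h import *
show();go(*cr(-.155,.002),.049,CR[2]);print(tocr(bot.state()['ee_pos']))
c=bot.read_camera('wrist');im=c['pixels']
crop(im,220,340,90,215,6,'w14')
"
```

```text
t: 21.8
ee_pos: [0.4377, -0.0392, 0.0475]
eef_rot: [3.123, 0.046, 0.03]
force: [0.3, 0.5, -3.5]
width: 0.0338
t 21.8 pos [ 0.4377 -0.0392  0.0475] F [ 0.3  0.5 -3.5] w 0.0338 toolx [0.999 0.03  0.019] z [ 0.02  -0.018 -1.   ]
turn first tx -0.4 ty 1.1 tz -1.5 turn 0.14
no turn tx -0.4 ty 1.1 tz -1.5 turn 0.14
(np.float64(-0.15458964211775278), np.float64(0.00310723440726319))
```

View pics/w14.png

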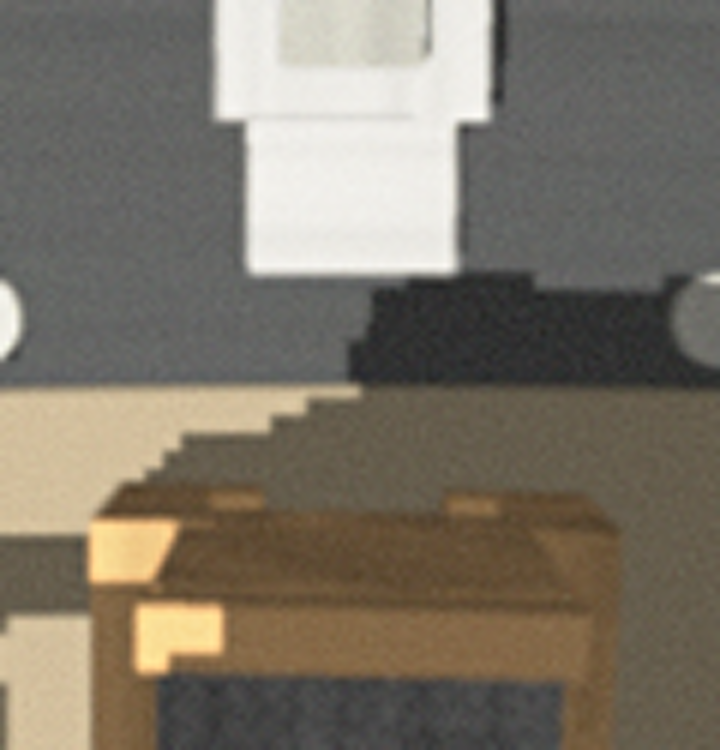

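```bash
python3 -m handwheel '[{"hand":20,"tx":5,"ty":0,"tz":-0.6,"turn":0},{"hand":20,"tx":8,"ty":0,"tz":-0.4,"turn":0},{"hand":20,"tx":7,"ty":0,"tz":0,"turn":0},{"hand":20,"tx":2,"ty":0,"tz":0,"turn":0},{"hand":20,"tx":0,"ty":0,"tz":0,"turn":0}]' ; python3 -c "
from h import *
show();print(tocr(bot.state()['ee_pos']))
c=bot.read_camera('wrist');im=c['pixels']
crop(im,220,340,90,215,6,'w15')
"
```

```text
t: 22.48
ee_pos: [0.4626, -0.0383, 0.0501]
eef_rot: [3.123, 0.046, 0.035]
force: [0.9, 0.2, -3.7]
width: 0.0339
t 22.48 pos [ 0.4626 -0.0383  0.0501] F [ 0.9  0.2 -3.7] w 0.0339 toolx [0.999 0.03  0.022] z [ 0.022 -0.018 -1.   ]
(np.float64(-0.1296720901648466), np.float64(0.0033061187313832533))
```

View pics/w15.png

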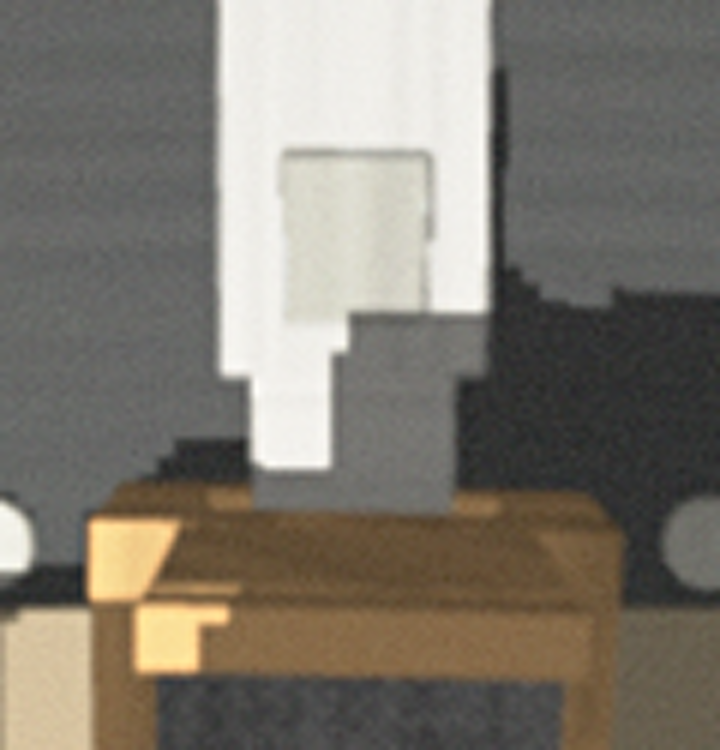

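```bash
python3 -m handwheel '[{"hand":20,"tx":0,"ty":0,"tz":1.2,"turn":0},{"hand":20,"tx":3,"ty":0,"tz":0.1,"turn":0},{"hand":20,"tx":5,"ty":0,"tz":0.1,"turn":0},{"hand":20,"tx":5,"ty":0,"tz":0.1,"turn":0},{"hand":20,"tx":5,"ty":0,"tz":0.1,"turn":0},{"hand":20,"tx":0,"ty":0,"tz":0,"turn":0}]' ; python3 -c "
from h import *
show();print(tocr(bot.state()['ee_pos']))
c=bot.read_camera('wrist');im=c['pixels']
crop(im,220,340,90,215,6,'w16')
"
```

```text
t: 23.28
ee_pos: [0.4816, -0.0378, 0.0487]
eef_rot: [3.123, 0.046, 0.034]
force: [-0.1, 0.2, -4.0]
width: 0.0341
t 23.27 pos [ 0.4816 -0.0378  0.0487] F [-0.1  0.2 -4. ] w 0.0341 toolx [0.999 0.03  0.022] z [ 0.022 -0.018 -1.   ]
(np.float64(-0.1106388099072911), np.float64(0.0032961857087349775))
```

View pics/w16.png

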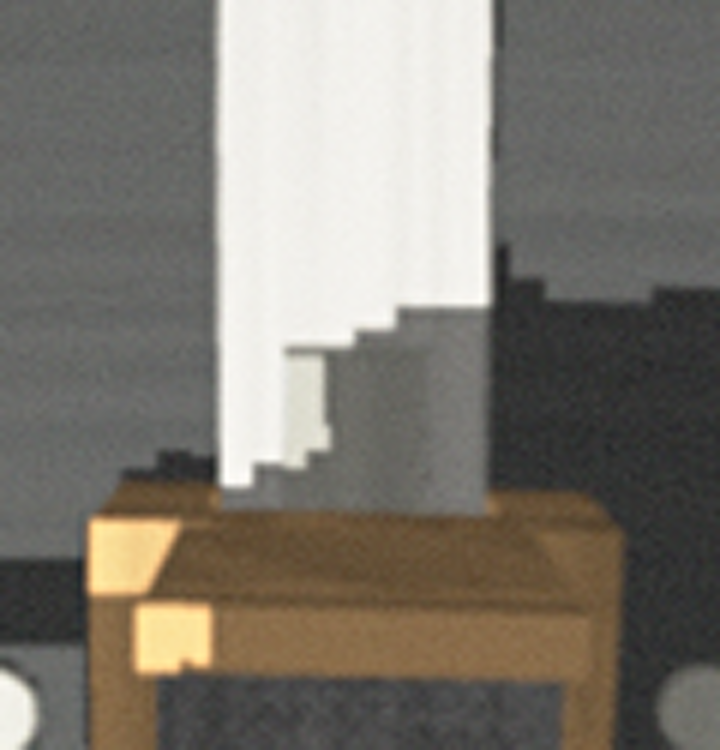

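Nose entered, cap centred (218–487, lips centre 355). Slide on.

```bash
python3 -m handwheel '[{"hand":20,"tx":5,"ty":0,"tz":0.1,"turn":0},{"hand":20,"tx":6,"ty":0,"tz":0.15,"turn":0},{"hand":20,"tx":6,"ty":0,"tz":0.15,"turn":0},{"hand":20,"tx":6,"ty":0,"tz":0.15,"turn":0},{"hand":20,"tx":6,"ty":0,"tz":0.15,"turn":0},{"hand":20,"tx":0,"ty":0,"tz":0,"turn":0}]' |head -4; python3 -c "
from h import *
show();print(tocr(bot.state()['ee_pos']))";  python3 -m handwheel '[{"hand":20,"tx":5,"ty":0,"tz":0.1,"turn":0},{"hand":20,"tx":6,"ty":0,"tz":0.15,"turn":0},{"hand":20,"tx":6,"ty":0,"tz":0.15,"turn":0},{"hand":20,"tx":6,"ty":0,"tz":0.15,"turn":0},{"hand":20,"tx":6,"ty":0,"tz":0.15,"turn":0},{"hand":20,"tx":6,"ty":0,"tz":0.15,"turn":0},{"hand":20,"tx":0,"ty":0,"tz":0,"turn":0}]' |head -4; python3 -c "
from h import *
show();print(tocr(bot.state()['ee_pos']))"
```

```text
t: 24.08
ee_pos: [0.5123, -0.037, 0.0486]
eef_rot: [3.123, 0.046, 0.034]
force: [0.9, -0.2, -2.0]
t 24.07 pos [ 0.5123 -0.037   0.0486] F [ 0.9 -0.2 -2. ] w 0.0342 toolx [0.999 0.03  0.021] z [ 0.022 -0.018 -1.   ]
(np.float64(-0.0799296685674048), np.float64(0.003283610847259845))
t: 24.95
ee_pos: [0.5498, -0.0359, 0.0483]
eef_rot: [3.123, 0.046, 0.033]
force: [1.5, -0.7, -1.3]
t 24.95 pos [ 0.5498 -0.0359  0.0483] F [ 1.5 -0.7 -1.3] w 0.0341 toolx [0.999 0.03  0.021] z [ 0.022 -0.018 -1.   ]
(np.float64(-0.042447004007669466), np.float64(0.003369577228288352))
```

```bash
python3 -m handwheel '[{"hand":20,"tx":5,"ty":0,"tz":0.1,"turn":0},{"hand":20,"tx":6,"ty":0,"tz":0.1,"turn":0},{"hand":20,"tx":6,"ty":0,"tz":0.1,"turn":0},{"hand":20,"tx":6,"ty":0,"tz":0.1,"turn":0},{"hand":20,"tx":6,"ty":0,"tz":0.1,"turn":0},{"hand":20,"tx":4,"ty":0,"tz":0.1,"turn":0},{"hand":20,"tx":3,"ty":0,"tz":0.1,"turn":0},{"hand":20,"tx":0,"ty":0,"tz":0,"turn":0}]' |head -4; python3 -c "
from h import *
show();print(tocr(bot.state()['ee_pos']))"; for i in 1 2 3 4; do python3 -m handwheel '[{"hand":20,"tx":2,"ty":0,"tz":0,"turn":0}]' |sed -n '2p;4p'; done;  python3 -c "
from h import *
show();print(tocr(bot.state()['ee_pos']))"
```

```text
t: 25.95
ee_pos: [0.5876, -0.0347, 0.048]
eef_rot: [3.123, 0.046, 0.031]
force: [-0.2, -0.2, -2.0]
t 25.95 pos [ 0.5876 -0.0347  0.048 ] F [-0.2 -0.2 -2. ] w 0.0338 toolx [0.999 0.03  0.02 ] z [ 0.02  -0.018 -1.   ]
(np.float64(-0.004599491324246656), np.float64(0.003481049658757208))
ee_pos: [0.5894, -0.0348, 0.0481]
force: [-0.0, 0.3, -3.7]
ee_pos: [0.5914, -0.0347, 0.048]
force: [-3.4, 0.1, -0.4]
ee_pos: [0.5916, -0.0351, 0.0478]
force: [-7.7, -1.2, 4.7]
ee_pos: [0.5918, -0.0353, 0.0479]
force: [-6.5, -0.2, 4.3]
t 26.45 pos [ 0.5918 -0.0353  0.0479] F [-6.5 -0.2  4.3] w 0.0338 toolx [1.    0.029 0.011] z [ 0.011 -0.02  -1.   ]
(np.float64(-0.0004408891896411532), np.float64(0.002792274590933603))
```

```bash
python3 -m handwheel '[{"hand":56,"tx":-0.5,"ty":0,"tz":0,"turn":0},{"hand":56,"tx":0,"ty":0,"tz":0,"turn":0},{"hand":56,"tx":0,"ty":0,"tz":-5,"turn":0},{"hand":56,"tx":0,"ty":0,"tz":-10,"turn":0},{"hand":56,"tx":0,"ty":0,"tz":-15,"turn":0},{"hand":56,"tx":0,"ty":0,"tz":-20,"turn":0},{"hand":70,"tx":-10,"ty":0,"tz":-20,"turn":0},{"hand":80,"tx":-15,"ty":0,"tz":-20,"turn":0},{"hand":80,"tx":-15,"ty":5,"tz":-10,"turn":0},{"hand":80,"tx":-15,"ty":10,"tz":0,"turn":0},{"hand":80,"tx":-15,"ty":10,"tz":0,"turn":0},{"hand":80,"tx":-10,"ty":5,"tz":0,"turn":0},{"hand":80,"tx":0,"ty":0,"tz":0,"turn":0}]' ; python3 -c "
from h import *
show()
c=bot.read_camera('wrist');im=c['pixels'];cv2.imwrite('pics/w17.png',im[:,:,::-1])
im=cv2.convertScaleAbs(im,alpha=1.8);crop(im,60,320,40,240,3,'w17a')
c=bot.read_camera('top');crop(c['pixels'],265,455,150,270,4,'top6');
c=bot.read_camera('scene');crop(c['pixels'],190,310,170,260,6,'sc2')
"
```

```text
t: 28.08
ee_pos: [0.5117, -0.0674, 0.1582]
eef_rot: [3.121, 0.045, 0.038]
force: [0.3, -0.3, 0.2]
width: 0.0797
t 28.07 pos [ 0.5117 -0.0674  0.1582] F [ 0.3 -0.3  0.2] w 0.0797 toolx [0.999 0.029 0.024] z [ 0.024 -0.02  -1.   ]
```

View pics/w17a.png

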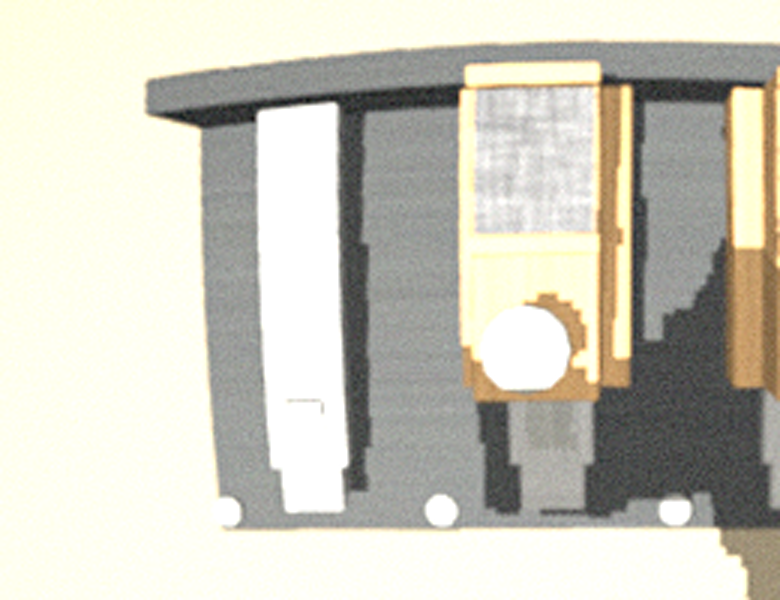

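View pics/top6.png

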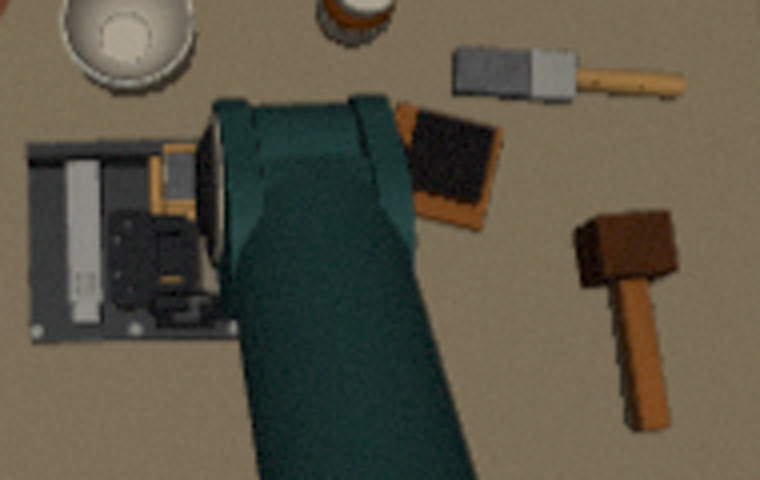

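View pics/sc2.png

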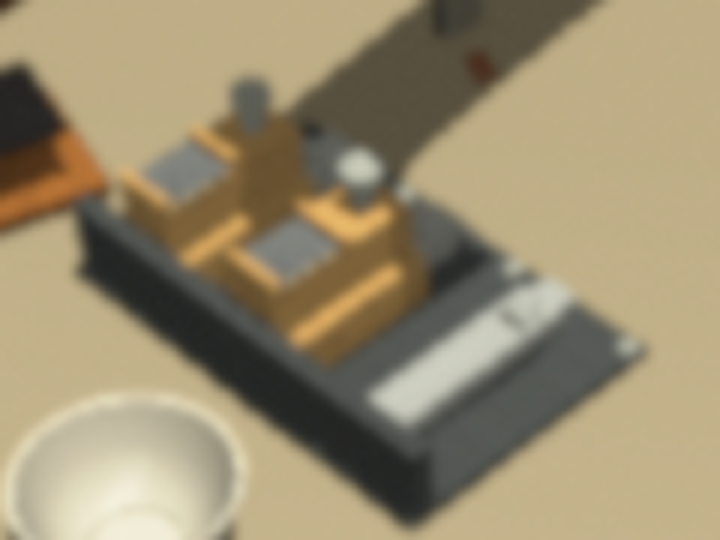

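```bash
python3 -m handwheel '[{"hand":86,"tx":1,"ty":10,"tz":0,"turn":-1},{"hand":86,"tx":3,"ty":20,"tz":0,"turn":-0.9},{"hand":86,"tx":3,"ty":25,"tz":0,"turn":0},{"hand":86,"tx":3,"ty":25,"tz":0,"turn":0},{"hand":86,"tx":3,"ty":25,"tz":0,"turn":0},{"hand":86,"tx":3,"ty":25,"tz":0,"turn":0},{"hand":86,"tx":3,"ty":25,"tz":0,"turn":0},{"hand":86,"tx":3,"ty":25,"tz":0,"turn":0},{"hand":86,"tx":3,"ty":25,"tz":0,"turn":0},{"hand":86,"tx":3,"ty":25,"tz":0,"turn":0},{"hand":86,"tx":3,"ty":25,"tz":0,"turn":0},{"hand":86,"tx":3,"ty":20,"tz":0,"turn":0},{"hand":86,"tx":1,"ty":10,"tz":0,"turn":0},{"hand":86,"tx":0,"ty":0,"tz":0,"turn":0},{"hand":86,"tx":0,"ty":0,"tz":0,"turn":0}]' >/dev/null; python3 -c "
from h import *
show();go(.5555,-.391,.15,.06)
T=pose()
c=bot.read_camera('wrist');im=c['pixels'].copy()
p=(.5634,-.3906,.0598);cc,s=np.cos(p[2]),np.sin(p[2])
for l in [(.025,.03,.06),(.025,-.03,.06),(-.025,-.03,.06),(-.025,.03,.06),(-.145,-.012,.042),(-.145,.012,.042)]:
    u=ww2px(c,T,[p[0]+cc*l[0]-s*l[1],p[1]+s*l[0]+cc*l[1],l[2]]);cv2.circle(im,(int(round(u[0])),int(round(u[1]))),1,(0,255,0),-1)
cv2.imwrite('pics/w18.png',im[:,:,::-1])
c=bot.read_camera('top');crop(cv2.convertScaleAbs(c['pixels'],alpha=1.7),265,365,170,250,7,'top7');
c=bot.read_camera('scene');crop(c['pixels'],190,310,170,260,6,'sc3')
"
```

```text
t 30.1 pos [ 0.5719 -0.3623  0.1607] F [ 0.2 -0.3 -0.4] w 0.086 toolx [0.997 0.078 0.021] z [ 0.023 -0.018 -1.   ]
turn first tx -18.3 ty 27.5 tz 10.9 turn 1.02
no turn tx -18.8 ty 27.1 tz 10.9 turn 1.02
```

View pics/w18.png

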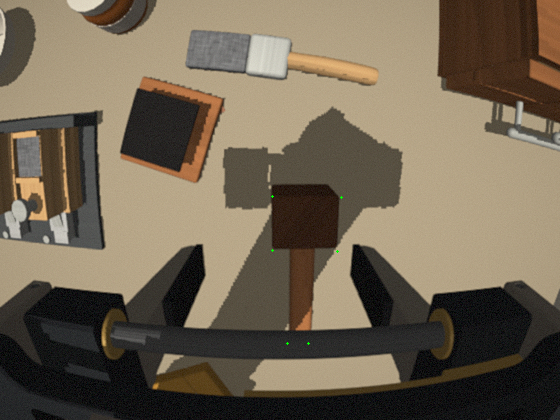

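View pics/top7.png

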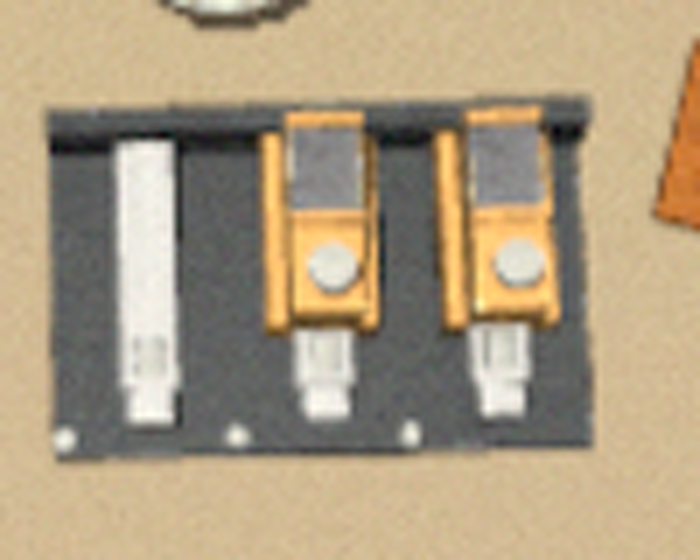

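View pics/sc3.png

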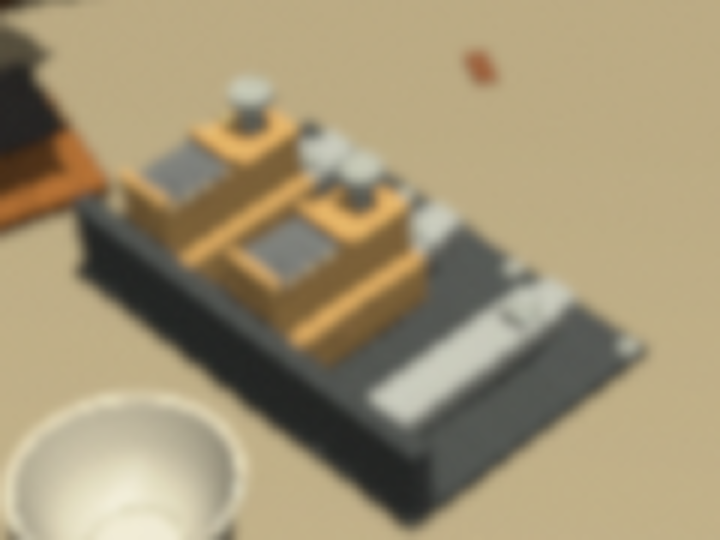

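```bash
python3 -c "
import cv2
im=cv2.imread('pics/w18.png')[110:255,0:110]
cv2.imwrite('pics/w18a.png',cv2.resize(im,None,fx=5,fy=5,interpolation=cv2.INTER_CUBIC))
"
```

```text
(no output)
```

View pics/w18a.png

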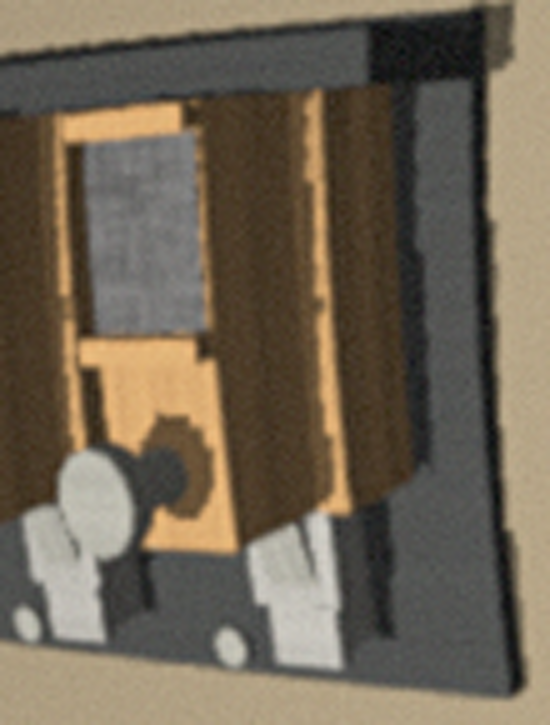

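```bash
python3 -m handwheel '[{"hand":88,"tx":-9,"ty":10,"tz":5,"turn":1},{"hand":88,"tx":-8,"ty":12,"tz":15,"turn":0},{"hand":88,"tx":0,"ty":4,"tz":20,"turn":0},{"hand":88,"tx":0,"ty":0,"tz":15,"turn":0},{"hand":88,"tx":0,"ty":0,"tz":5,"turn":0},{"hand":88,"tx":0,"ty":0,"tz":0,"turn":0},{"hand":88,"tx":0,"ty":0,"tz":0,"turn":0}]' >/dev/null; python3 -c "
from h import *
show();go(.5574,-.391,.026,.06)
c=bot.read_camera('wrist');im=c['pixels'];cv2.imwrite('pics/w19.png',im[:,:,::-1])
"
```

```text
t 31.12 pos [ 0.5564 -0.3914  0.0955] F [-0.2  0.4  0.2] w 0.0882 toolx [0.998 0.06  0.02 ] z [ 0.021 -0.017 -1.   ]
turn first tx -0.4 ty -1.6 tz 69.5 turn 0.01
no turn tx -0.4 ty -1.6 tz 69.5 turn 0.01
```

View pics/w19.png

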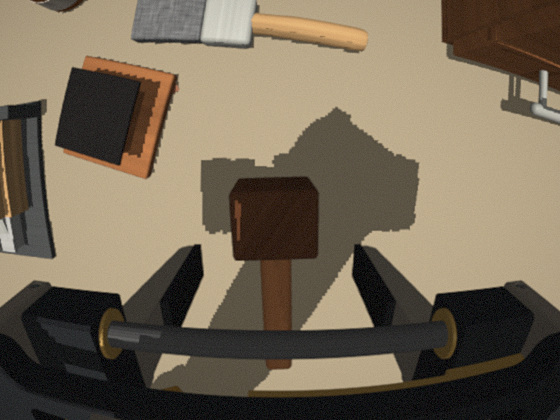

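```bash
python3 -m handwheel '[{"hand":88,"tx":0,"ty":-1,"tz":12,"turn":0},{"hand":88,"tx":0,"ty":0,"tz":18,"turn":0},{"hand":88,"tx":0,"ty":0,"tz":16,"turn":0},{"hand":88,"tx":0,"ty":0,"tz":12,"turn":0},{"hand":88,"tx":0,"ty":0,"tz":8,"turn":0},{"hand":88,"tx":0,"ty":0,"tz":0,"turn":0},{"hand":88,"tx":0,"ty":0,"tz":0,"turn":0}]' >/dev/null; python3 -c "
from h import *
show();go(.5574,-.391,.026,.06)"
```

```text
t 32.05 pos [ 0.5581 -0.3912  0.0248] F [ 0.7 -1.  -0.3] w 0.088 toolx [0.998 0.061 0.02 ] z [ 0.021 -0.017 -1.   ]
turn first tx -0.7 ty -0.2 tz -1.2 turn 0.04
no turn tx -0.7 ty -0.2 tz -1.2 turn 0.04
```

```bash
python3 -m handwheel '[{"hand":40,"tx":0,"ty":0,"tz":0,"turn":0},{"hand":40,"tx":0,"ty":0,"tz":0,"turn":0},{"hand":40,"tx":0,"ty":0,"tz":0,"turn":0},{"hand":40,"tx":0,"ty":0,"tz":0,"turn":0},{"hand":40,"tx":0,"ty":0,"tz":0,"turn":0},{"hand":40,"tx":0,"ty":0,"tz":0,"turn":0}]' >/dev/null; python3 -c "
from h import *
show()";python3 -m handwheel '[{"hand":40,"tx":0,"ty":0,"tz":-10,"turn":0},{"hand":40,"tx":0,"ty":0,"tz":-15,"turn":0},{"hand":40,"tx":0,"ty":0,"tz":-20,"turn":0},{"hand":40,"tx":0,"ty":0,"tz":-20,"turn":0},{"hand":40,"tx":0,"ty":0,"tz":-20,"turn":0},{"hand":40,"tx":0,"ty":0,"tz":-10,"turn":0},{"hand":40,"tx":0,"ty":0,"tz":0,"turn":0},{"hand":40,"tx":0,"ty":0,"tz":0,"turn":0}]' >/dev/null; python3 -c "
from h import *
show();c=bot.read_camera('wrist');im=c['pixels'];cv2.imwrite('pics/w20.png',im[:,:,::-1])
c=bot.read_camera('scene');crop(c['pixels'],120,320,100,250,4,'sc4')"
```

```text
t 32.8 pos [ 0.559  -0.3913  0.0262] F [-0.2  0.6 -0.9] w 0.06 toolx [0.998 0.061 0.022] z [ 0.023 -0.018 -1.   ]
t 33.8 pos [ 0.5561 -0.3895  0.1287] F [-0.5 -0.3 -4.2] w 0.0598 toolx [0.998 0.06  0.022] z [ 0.023 -0.018 -1.   ]
```

View pics/w20.png

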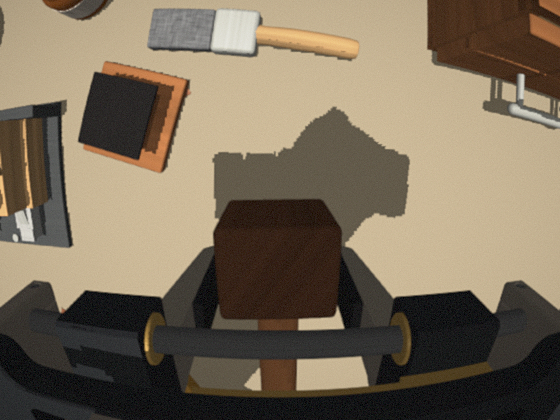

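View pics/sc4.png

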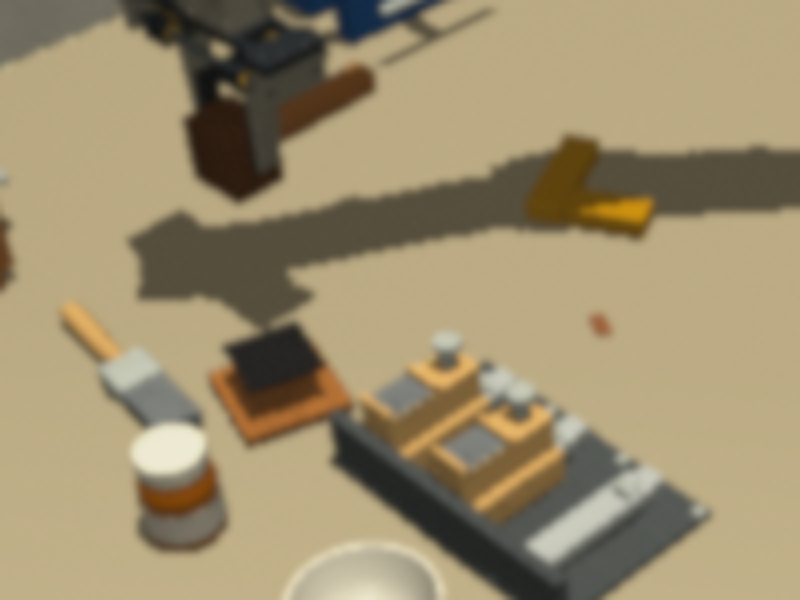

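```bash
python3 -m handwheel '[{"hand":40,"tx":0,"ty":-5,"tz":-8,"turn":1},{"hand":40,"tx":0,"ty":-15,"tz":-8,"turn":0.8},{"hand":40,"tx":0,"ty":-20,"tz":0,"turn":0},{"hand":40,"tx":0,"ty":-20,"tz":0,"turn":0},{"hand":40,"tx":0,"ty":-20,"tz":0,"turn":0},{"hand":40,"tx":0,"ty":-20,"tz":0,"turn":0},{"hand":40,"tx":0,"ty":-20,"tz":0,"turn":0},{"hand":40,"tx":0,"ty":-20,"tz":0,"turn":0},{"hand":40,"tx":0,"ty":-20,"tz":0,"turn":0},{"hand":40,"tx":0,"ty":-20,"tz":0,"turn":0},{"hand":40,"tx":0,"ty":-20,"tz":0,"turn":0},{"hand":40,"tx":0,"ty":-20,"tz":0,"turn":0},{"hand":40,"tx":0,"ty":-15,"tz":0,"turn":0},{"hand":40,"tx":0,"ty":0,"tz":0,"turn":0},{"hand":40,"tx":0,"ty":0,"tz":0,"turn":0}]' >/dev/null; python3 -c "
from h import *
show();go(.5585,-.1174,.142,.0271)"
```

```text
t 35.77 pos [ 0.548  -0.1348  0.1403] F [-0.6 -0.5 -4. ] w 0.0602 toolx [0.999 0.031 0.022] z [ 0.022 -0.016 -1.   ]
turn first tx 11.0 ty -17.1 tz -1.8 turn 0.21
no turn tx 11.1 ty -17.0 tz -1.8 turn 0.21
```

```bash
python3 -m handwheel '[{"hand":40,"tx":5,"ty":-6,"tz":-1,"turn":0.2},{"hand":40,"tx":5,"ty":-7,"tz":0,"turn":0},{"hand":40,"tx":0,"ty":-2,"tz":0,"turn":0},{"hand":40,"tx":0,"ty":0,"tz":0,"turn":0},{"hand":40,"tx":0,"ty":0,"tz":0,"turn":0}]' >/dev/null; python3 -c "
from h import *
show();go(.5585,-.1174,.142,.0271)
c=bot.read_camera('wrist');im=c['pixels'];cv2.imwrite('pics/w21.png',im[:,:,::-1])
c=bot.read_camera('scene');crop(c['pixels'],180,300,150,250,6,'sc5')"
```

```text
t 36.4 pos [ 0.5584 -0.1204  0.1411] F [ 0.8  0.1 -4.5] w 0.06 toolx [0.999 0.024 0.022] z [ 0.022 -0.017 -1.   ]
turn first tx 0.2 ty -3.0 tz -0.9 turn -0.17
no turn tx 0.2 ty -3.0 tz -0.9 turn -0.17
```

View pics/w21.png

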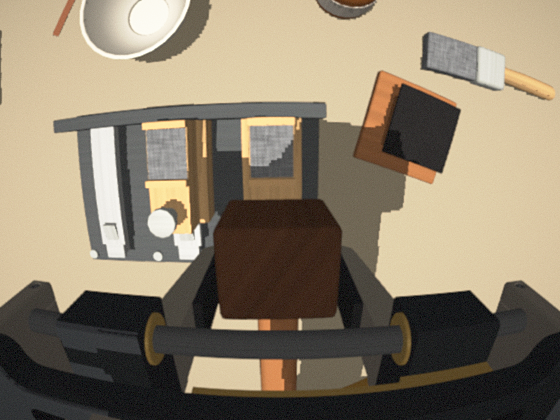

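View pics/sc5.png

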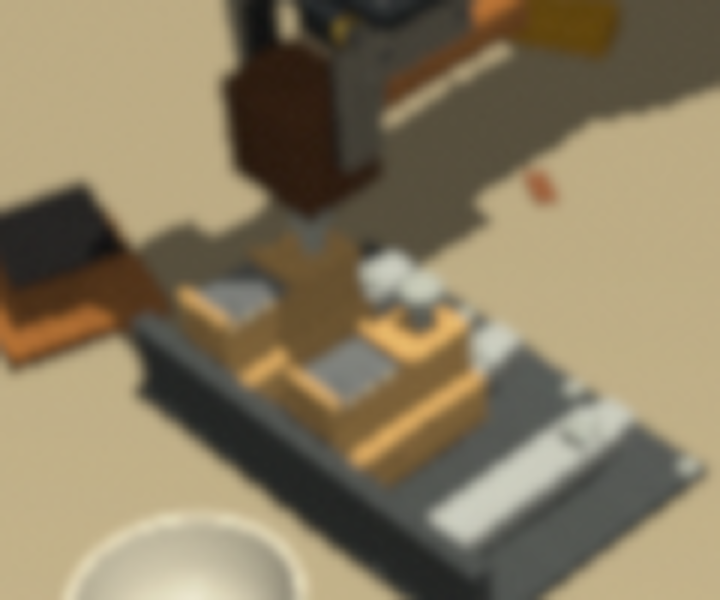

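```bash
python3 -m handwheel '[{"hand":40,"tx":0,"ty":-2.5,"tz":5,"turn":0},{"hand":40,"tx":0,"ty":0,"tz":6,"turn":0},{"hand":40,"tx":0,"ty":0,"tz":2,"turn":0},{"hand":40,"tx":0,"ty":0,"tz":0,"turn":0}]' | sed -n '2p;4p';for i in 1 2 3 4; do python3 -m handwheel '[{"hand":40,"tx":0,"ty":0,"tz":2.5,"turn":0}]' | sed -n '2p;4p'; done; python3 -c "
from h import *
show()"
```

```text
ee_pos: [0.5581, -0.1183, 0.1268]
force: [-0.5, -0.3, -3.3]
ee_pos: [0.5584, -0.1184, 0.1244]
force: [1.0, 0.4, -3.8]
ee_pos: [0.5585, -0.1185, 0.1218]
force: [-0.3, 0.6, -3.3]
ee_pos: [0.5587, -0.1185, 0.1197]
force: [-1.9, -0.7, 1.9]
ee_pos: [0.5587, -0.1185, 0.1175]
force: [-3.0, 0.6, 2.4]
t 37.5 pos [ 0.5587 -0.1185  0.1175] F [-3.   0.6  2.4] w 0.06 toolx [0.999 0.023 0.022] z [ 0.022 -0.017 -1.   ]
```

```bash
for i in 1 2 3 4 5 6; do python3 -m handwheel '[{"hand":40,"tx":0,"ty":0,"tz":3,"turn":0}]' | sed -n '2p;4p'; done; python3 -c "
from h import *
show()"
```

```text
ee_pos: [0.5587, -0.1185, 0.1147]
force: [-2.8, 0.7, 3.3]
ee_pos: [0.5588, -0.1185, 0.1117]
force: [-2.4, -0.2, 3.1]
ee_pos: [0.5588, -0.1185, 0.1086]
force: [-3.2, 0.6, 3.7]
ee_pos: [0.5587, -0.1185, 0.1055]
force: [-2.2, 0.4, 8.2]
ee_pos: [0.5593, -0.118, 0.1049]
force: [-12.9, 4.8, 35.9]
ee_pos: [0.5595, -0.1178, 0.1049]
force: [-13.7, 2.4, 30.3]
t 38.25 pos [ 0.5595 -0.1178  0.1049] F [-13.7   2.4  30.3] w 0.0595 toolx [0.999 0.024 0.022] z [ 0.022 -0.017 -1.   ]
```

```bash
python3 -m handwheel '[{"hand":40,"tx":0,"ty":0,"tz":-3,"turn":0},{"hand":40,"tx":0,"ty":0,"tz":-10,"turn":0},{"hand":40,"tx":0,"ty":0,"tz":-14,"turn":0},{"hand":40,"tx":0,"ty":0,"tz":-8,"turn":0},{"hand":40,"tx":0,"ty":0,"tz":0,"turn":0}]' | sed -n '2p;4p'; python3 -c "
from h import *
show();go(.5555,-.0361,.142,.0271)
c=bot.read_camera('wrist');im=c['pixels'];cv2.imwrite('pics/w22.png',im[:,:,::-1])
c=bot.read_camera('scene');crop(c['pixels'],180,300,150,250,6,'sc6')"
```

```text
ee_pos: [0.5594, -0.1175, 0.141]
force: [-0.7, -0.5, -3.5]
t 38.88 pos [ 0.5594 -0.1175  0.141 ] F [-0.7 -0.5 -3.5] w 0.06 toolx [0.999 0.024 0.024] z [ 0.024 -0.017 -1.   ]
turn first tx -1.7 ty -81.5 tz -2.5 turn -0.17
no turn tx -1.9 ty -81.5 tz -2.5 turn -0.17
```

View pics/w22.png

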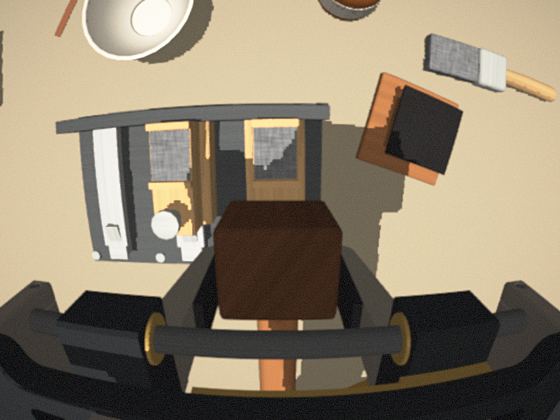

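View pics/sc6.png

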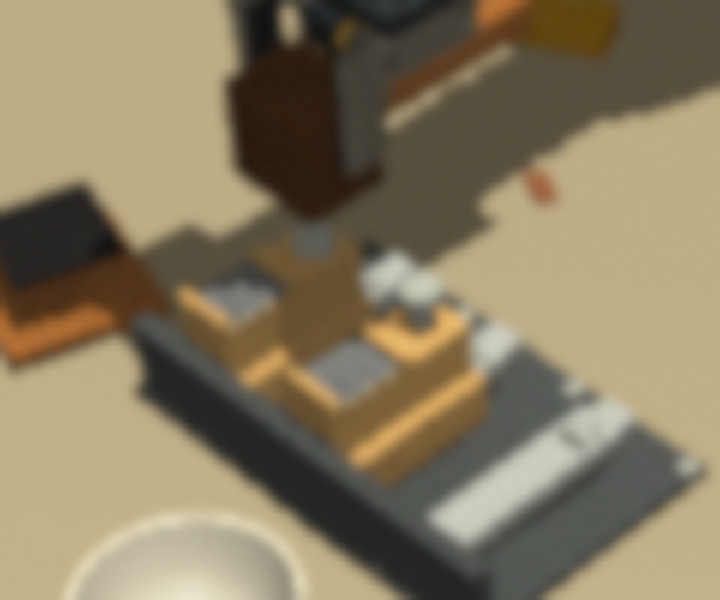

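```bash
python3 -m handwheel '[{"hand":40,"tx":0,"ty":-10,"tz":-1,"turn":0},{"hand":40,"tx":-1,"ty":-15,"tz":0,"turn":0},{"hand":40,"tx":-1,"ty":-15,"tz":0,"turn":0},{"hand":40,"tx":0,"ty":-15,"tz":0,"turn":0},{"hand":40,"tx":0,"ty":-15,"tz":0,"turn":0},{"hand":40,"tx":0,"ty":-9,"tz":0,"turn":0},{"hand":40,"tx":0,"ty":0,"tz":0,"turn":0},{"hand":40,"tx":0,"ty":0,"tz":0,"turn":0}]' | sed -n '2p;4p'; python3 -c "
from h import *
show();go(.5555,-.0361,.142,.0271)
c=bot.read_camera('wrist');im=c['pixels'];cv2.imwrite('pics/w23.png',im[:,:,::-1])
c=bot.read_camera('scene');crop(c['pixels'],180,300,150,250,6,'sc7')"
```

```text
ee_pos: [0.5539, -0.0309, 0.1387]
force: [0.5, -0.8, -3.3]
t 39.98 pos [ 0.5539 -0.0309  0.1387] F [ 0.5 -0.8 -3.3] w 0.0598 toolx [0.999 0.027 0.02 ] z [ 0.021 -0.016 -1.   ]
turn first tx 1.5 ty 5.3 tz -3.2 turn -0.00
no turn tx 1.5 ty 5.3 tz -3.2 turn -0.00
```

View pics/w23.png

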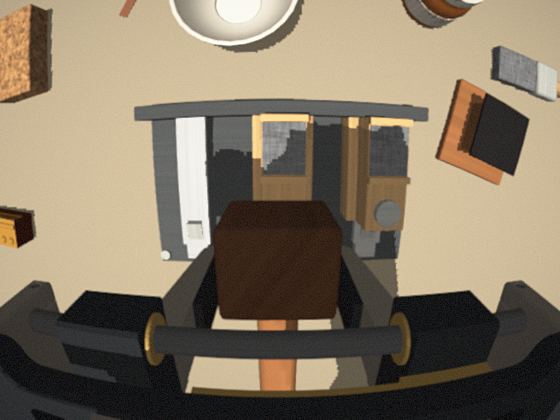

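View pics/sc7.png

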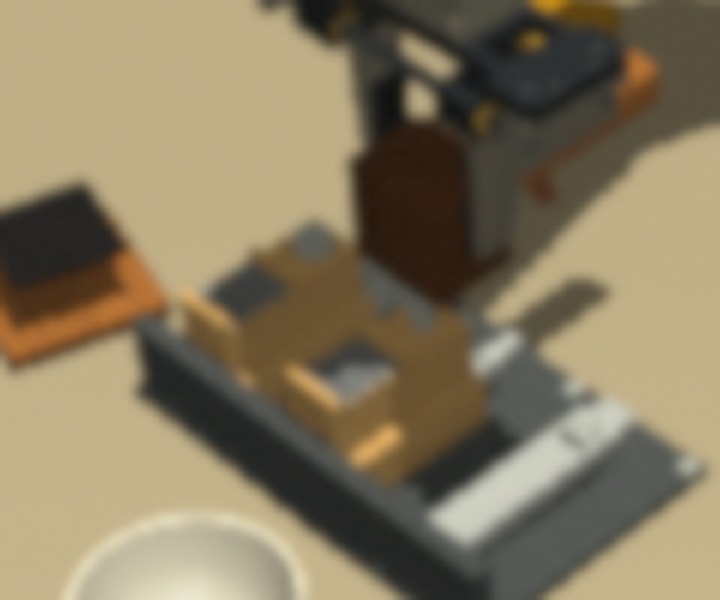

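```bash
python3 -m handwheel '[{"hand":40,"tx":1,"ty":4,"tz":3,"turn":0},{"hand":40,"tx":0,"ty":0.5,"tz":5,"turn":0},{"hand":40,"tx":0,"ty":0,"tz":3,"turn":0},{"hand":40,"tx":0,"ty":0,"tz":0,"turn":0}]' | sed -n '2p;4p';for i in 1 2 3; do python3 -m handwheel '[{"hand":40,"tx":0,"ty":0,"tz":2.5,"turn":0}]' | sed -n '2p;4p'; done; python3 -c "
from h import *
show()"
```

```text
ee_pos: [0.5551, -0.0377, 0.1266]
force: [0.5, 0.8, -3.2]
ee_pos: [0.5553, -0.0377, 0.1242]
force: [-0.2, 0.1, -2.1]
ee_pos: [0.5554, -0.0377, 0.1215]
force: [-0.2, -0.4, -4.0]
ee_pos: [0.5555, -0.0376, 0.1194]
force: [-1.6, 0.4, 2.2]
t 40.95 pos [ 0.5555 -0.0376  0.1194] F [-1.6  0.4  2.2] w 0.0598 toolx [1.    0.024 0.02 ] z [ 0.021 -0.016 -1.   ]
```

```bash
for i in 1 2 3 4 5; do python3 -m handwheel '[{"hand":40,"tx":0,"ty":0,"tz":3,"turn":0}]' | sed -n '2p;4p'; done;  python3 -m handwheel '[{"hand":40,"tx":0,"ty":0,"tz":2,"turn":0}]' | sed -n '2p;4p'; python3 -c "
from h import *
show()"
```

```text
ee_pos: [0.5555, -0.0376, 0.1167]
force: [-1.8, 0.6, 2.7]
ee_pos: [0.5555, -0.0377, 0.1138]
force: [-3.4, 0.4, 1.7]
ee_pos: [0.5555, -0.0377, 0.1108]
force: [-2.5, -0.9, 2.0]
ee_pos: [0.5555, -0.0377, 0.1077]
force: [-3.2, 0.9, 2.1]
ee_pos: [0.5556, -0.0376, 0.1049]
force: [-9.9, 0.7, 29.2]
ee_pos: [0.5557, -0.0376, 0.105]
force: [-11.9, -0.0, 30.1]
t 41.7 pos [ 0.5557 -0.0376  0.105 ] F [-11.9  -0.   30.1] w 0.06 toolx [1.    0.024 0.02 ] z [ 0.02  -0.017 -1.   ]
```

```bash
python3 -m handwheel '[{"hand":40,"tx":0,"ty":0,"tz":-3,"turn":0},{"hand":40,"tx":0,"ty":0,"tz":-10,"turn":0},{"hand":40,"tx":0,"ty":0,"tz":-14,"turn":0},{"hand":40,"tx":0,"ty":5,"tz":-8,"turn":0},{"hand":40,"tx":0,"ty":15,"tz":0,"turn":3},{"hand":40,"tx":4,"ty":20,"tz":0,"turn":4},{"hand":40,"tx":6,"ty":20,"tz":0,"turn":4},{"hand":40,"tx":8,"ty":20,"tz":0,"turn":4},{"hand":40,"tx":10,"ty":20,"tz":0,"turn":0},{"hand":40,"tx":12,"ty":20,"tz":0,"turn":0},{"hand":40,"tx":12,"ty":20,"tz":0,"turn":0},{"hand":40,"tx":12,"ty":20,"tz":0,"turn":0},{"hand":40,"tx":8,"ty":10,"tz":0,"turn":0},{"hand":40,"tx":0,"ty":0,"tz":0,"turn":0},{"hand":40,"tx":0,"ty":0,"tz":0,"turn":0}]' | sed -n '2p;4p'; python3 -c "
from h import *
show();go(.6325,-.2495,.12,-.237)"
```

```text
ee_pos: [0.5972, -0.2366, 0.1427]
force: [-0.1, -0.7, -3.7]
t 43.58 pos [ 0.5972 -0.2366  0.1427] F [-0.1 -0.7 -3.7] w 0.06 toolx [ 0.963 -0.267  0.022] z [ 0.018 -0.018 -1.   ]
turn first tx 36.8 ty 3.9 tz 23.6 turn -1.92
no turn tx 36.9 ty 2.7 tz 23.6 turn -1.92
```

```bash
python3 -m handwheel '[{"hand":40,"tx":10,"ty":1,"tz":0,"turn":-1.5},{"hand":40,"tx":15,"ty":2,"tz":5,"turn":0},{"hand":40,"tx":9,"ty":0,"tz":8,"turn":0},{"hand":40,"tx":0,"ty":0,"tz":8,"turn":0},{"hand":40,"tx":0,"ty":0,"tz":0,"turn":0},{"hand":40,"tx":0,"ty":0,"tz":0,"turn":0}]' | sed -n '2p;4p'; python3 -c "
from h import *
show();go(.6325,-.2495,.073,-.237)
c=bot.read_camera('wrist');im=c['pixels'];cv2.imwrite('pics/w24.png',im[:,:,::-1])
c=bot.read_camera('scene');crop(c['pixels'],130,310,120,260,4,'sc8')"
```

```text
ee_pos: [0.6324, -0.2459, 0.1201]
force: [0.2, -0.5, -3.5]
t 44.33 pos [ 0.6324 -0.2459  0.1201] F [ 0.2 -0.5 -3.5] w 0.0603 toolx [ 0.971 -0.236  0.02 ] z [ 0.017 -0.016 -1.   ]
turn first tx 0.0 ty 2.9 tz 47.2 turn -0.09
no turn tx 0.0 ty 2.9 tz 47.2 turn -0.09
```

View pics/w24.png

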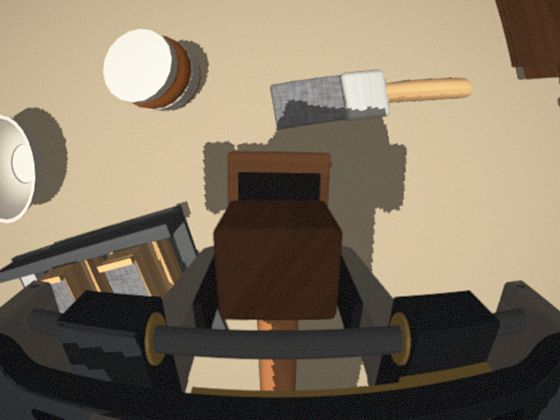

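View pics/sc8.png

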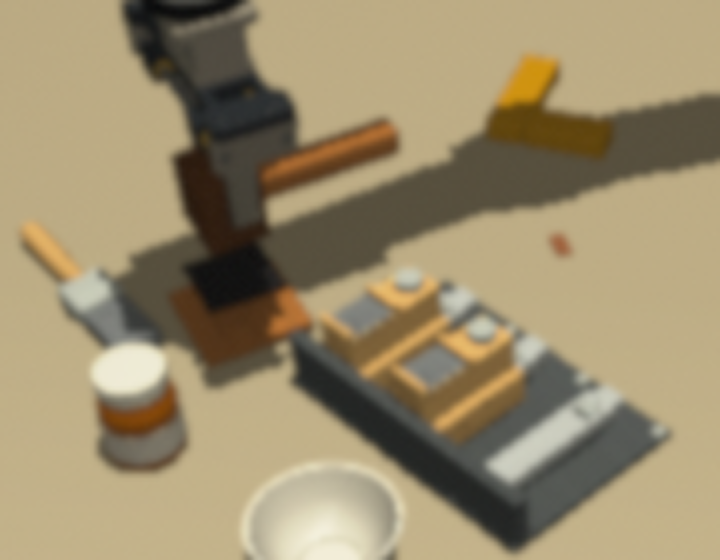

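```bash
python3 -c "
from h import *
c=bot.read_camera('wrist');T=pose()
for u,v in ((238,173),(322,173)): 
  p=wpx2w(c,T,u,v,.045); print(p, p+ -.032*np.array([np.cos(-.237),np.sin(-.237),0]))"; python3 -m handwheel '[{"hand":40,"tx":0,"ty":1.5,"tz":10,"turn":0},{"hand":40,"tx":0,"ty":0,"tz":12,"turn":0},{"hand":40,"tx":0,"ty":0,"tz":10,"turn":0},{"hand":40,"tx":0,"ty":0,"tz":6,"turn":0},{"hand":40,"tx":0,"ty":0,"tz":0,"turn":0}]' | sed -n '2p;4p'; python3 -c "
from h import *
show();go(.6325,-.2495,.073,-.237)"
```

```text
[ 0.67716642 -0.22711646  0.045     ] [ 0.64606093 -0.21960326  0.045     ]
[ 0.66178727 -0.29016471  0.045     ] [ 0.63068177 -0.28265151  0.045     ]
ee_pos: [0.6321, -0.2483, 0.0795]
force: [-0.8, -0.9, -3.7]
t 45.1 pos [ 0.6321 -0.2483  0.0795] F [-0.8 -0.9 -3.7] w 0.0597 toolx [ 0.971 -0.237  0.02 ] z [ 0.017 -0.016 -1.   ]
turn first tx 0.5 ty 1.0 tz 6.5 turn -0.12
no turn tx 0.5 ty 1.0 tz 6.5 turn -0.12
```

Pad centre by wrist: (0.638, −0.251), agreeing. Lower to contact.

```bash
python3 -m handwheel '[{"hand":40,"tx":0.5,"ty":0.5,"tz":3,"turn":0}]' | sed -n '2p;4p'; for i in 1 2 3 4; do  python3 -m handwheel '[{"hand":40,"tx":0,"ty":0,"tz":1.5,"turn":0}]' | sed -n '2p;4p'; done
```

```text
ee_pos: [0.633, -0.249, 0.0767]
force: [0.5, -0.1, -3.1]
ee_pos: [0.6331, -0.2492, 0.0752]
force: [0.1, -0.6, -3.3]
ee_pos: [0.6333, -0.2493, 0.0739]
force: [-0.4, 0.5, -3.5]
ee_pos: [0.6335, -0.2493, 0.0725]
force: [0.6, 0.1, -2.5]
ee_pos: [0.6336, -0.2494, 0.0711]
force: [0.2, 0.6, -2.7]
```

```bash
for i in 1 2 3 ; do  python3 -m handwheel '[{"hand":40,"tx":0,"ty":0,"tz":1,"turn":0}]' | sed -n '2p;4p'; done
```

```text
ee_pos: [0.6337, -0.2494, 0.0709]
force: [-3.9, 0.7, 5.4]
ee_pos: [0.6337, -0.2494, 0.0709]
force: [-3.4, 1.1, 6.4]
ee_pos: [0.6336, -0.2494, 0.0709]
force: [-4.2, 1.0, 5.3]
```

Contact. Release and lift.

```bash
python3 -m handwheel '[{"hand":88,"tx":0,"ty":0,"tz":0,"turn":0},{"hand":88,"tx":0,"ty":0,"tz":0,"turn":0},{"hand":88,"tx":0,"ty":0,"tz":0,"turn":0},{"hand":88,"tx":0,"ty":0,"tz":-6,"turn":0},{"hand":88,"tx":0,"ty":0,"tz":-12,"turn":0},{"hand":88,"tx":0,"ty":0,"tz":-20,"turn":0},{"hand":88,"tx":0,"ty":0,"tz":-25,"turn":0},{"hand":88,"tx":0,"ty":0,"tz":-20,"turn":0},{"hand":88,"tx":0,"ty":0,"tz":0,"turn":0}]' | sed -n '2p;4p'; python3 -c "
from h import *
show()
c=bot.read_camera('wrist');im=c['pixels'];cv2.imwrite('pics/w25.png',im[:,:,::-1])
c=bot.read_camera('scene');cv2.imwrite('pics/sc9.png',c['pixels'][:,:,::-1])
c=bot.read_camera('top');crop(c['pixels'],105,285,140,260,4,'top8')"
```

```text
ee_pos: [0.6348, -0.2488, 0.1632]
force: [-0.3, 1.2, 0.3]
t 47.23 pos [ 0.6348 -0.2488  0.1632] F [-0.3  1.2  0.3] w 0.0882 toolx [ 0.971 -0.236  0.031] z [ 0.027 -0.019 -0.999]
```

View pics/w25.png

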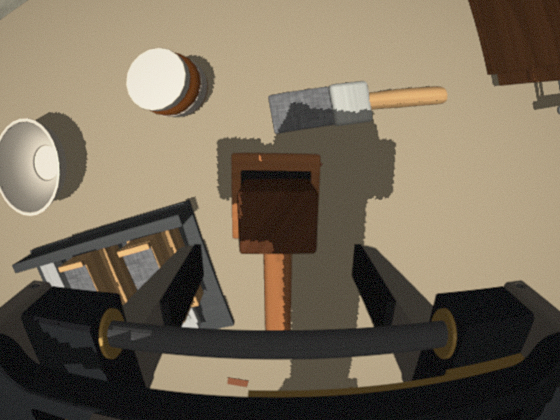

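View pics/sc9.png

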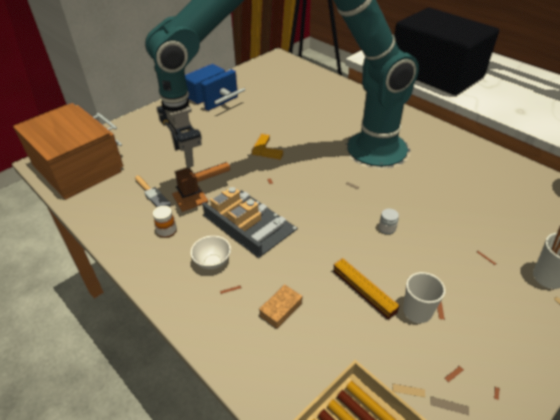

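View pics/top8.png

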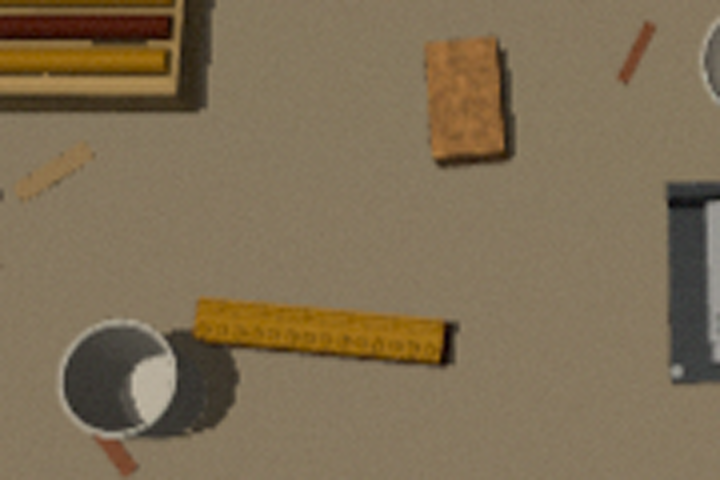

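```bash
python3 -c "
from h import *
print(np.round(bot.state()['joint_pos'],3));go(.5273,.3637,.16,-.0835-np.pi/2);go(.5273,.3637,.16,-.0835+np.pi/2)"
```

```text
[ 0.346  0.558 -0.038  1.592  0.037  0.966 -1.516]
turn first tx -600.8 ty 156.4 tz -13.5 turn 81.10
no turn tx -247.5 ty -569.4 tz -13.5 turn 81.10
turn first tx 600.8 ty -156.4 tz -13.5 turn -98.90
no turn tx -247.5 ty -569.4 tz -13.5 turn -98.90
```

```bash
python3 -m handwheel '[{"hand":80,"tx":0,"ty":0,"tz":-5,"turn":-5},{"hand":80,"tx":0,"ty":0,"tz":-5,"turn":-9},{"hand":80,"tx":0,"ty":0,"tz":0,"turn":-9},{"hand":80,"tx":0,"ty":0,"tz":0,"turn":-9},{"hand":80,"tx":0,"ty":0,"tz":0,"turn":-9},{"hand":80,"tx":0,"ty":0,"tz":0,"turn":-9},{"hand":80,"tx":0,"ty":0,"tz":0,"turn":-9},{"hand":80,"tx":0,"ty":0,"tz":0,"turn":-9},{"hand":80,"tx":0,"ty":0,"tz":0,"turn":-9},{"hand":80,"tx":0,"ty":0,"tz":0,"turn":-9},{"hand":80,"tx":0,"ty":0,"tz":0,"turn":-8},{"hand":80,"tx":0,"ty":0,"tz":0,"turn":0},{"hand":80,"tx":0,"ty":0,"tz":0,"turn":0}]' | sed -n '2p;4p'; python3 -c "
from h import *
show();go(.5273,.3637,.16,-.0835+np.pi/2)"
```

```text
ee_pos: [0.6237, -0.2451, 0.1525]
force: [0.2, 0.7, -0.6]
t 49.0 pos [ 0.6237 -0.2451  0.1525] F [ 0.2  0.7 -0.6] w 0.0803 toolx [ 0.117  0.993 -0.007] z [-0.005 -0.007 -1.   ]
turn first tx 598.6 ty -146.9 tz -11.1 turn -1.96
no turn tx 593.2 ty -167.3 tz -11.1 turn -1.96
```

```bash
python3 -m handwheel '[{"hand":80,"tx":5,"ty":-2,"tz":-10,"turn":-1},{"hand":80,"tx":15,"ty":-4,"tz":-10,"turn":-1},{"hand":80,"tx":25,"ty":-7,"tz":-5,"turn":0},{"hand":80,"tx":30,"ty":-8,"tz":0,"turn":0},{"hand":80,"tx":30,"ty":-8,"tz":0,"turn":0},{"hand":80,"tx":30,"ty":-8,"tz":0,"turn":0},{"hand":80,"tx":30,"ty":-8,"tz":0,"turn":0},{"hand":80,"tx":30,"ty":-8,"tz":0,"turn":0},{"hand":80,"tx":30,"ty":-8,"tz":0,"turn":0},{"hand":80,"tx":30,"ty":-8,"tz":0,"turn":0},{"hand":80,"tx":30,"ty":-8,"tz":0,"turn":0},{"hand":80,"tx":30,"ty":-8,"tz":0,"turn":0},{"hand":80,"tx":30,"ty":-8,"tz":0,"turn":0},{"hand":80,"tx":30,"ty":-8,"tz":0,"turn":0},{"hand":80,"tx":30,"ty":-8,"tz":0,"turn":0},{"hand":80,"tx":25,"ty":-7,"tz":0,"turn":0},{"hand":80,"tx":15,"ty":-3,"tz":0,"turn":0},{"hand":80,"tx":0,"ty":0,"tz":0,"turn":0},{"hand":80,"tx":0,"ty":0,"tz":0,"turn":0}]' | sed -n '2p;4p'; python3 -c "
from h import *
show();go(.5273,.3637,.16,-.0835+np.pi/2)
c=bot.read_camera('top');cv2.imwrite('pics/top9.png',c['pixels'][:,:,::-1])"
```

```text
ee_pos: [0.5209, 0.2527, 0.1876]
force: [-1.0, -0.2, -0.4]
t 51.38 pos [0.5209 0.2527 0.1876] F [-1.  -0.2 -0.4] w 0.08 toolx [ 0.056  0.998 -0.004] z [ 0.007 -0.004 -1.   ]
turn first tx 111.2 ty -3.0 tz 27.2 turn 1.59
no turn tx 111.3 ty 0.1 tz 27.2 turn 1.59
```

View pics/top9.png

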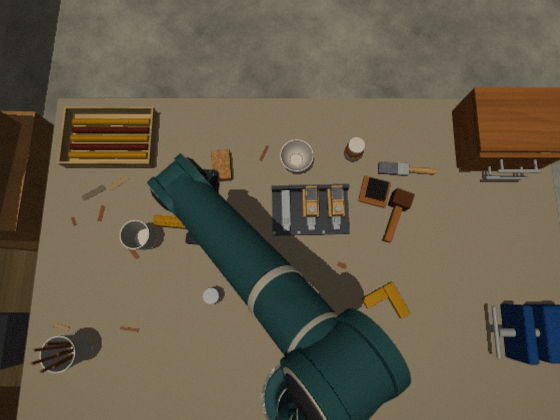

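```bash
python3 -m handwheel '[{"hand":80,"tx":10,"ty":0,"tz":0,"turn":1},{"hand":80,"tx":20,"ty":0,"tz":0,"turn":0.5},{"hand":80,"tx":20,"ty":0,"tz":5,"turn":0},{"hand":80,"tx":20,"ty":0,"tz":10,"turn":0},{"hand":80,"tx":20,"ty":0,"tz":10,"turn":0},{"hand":80,"tx":10,"ty":0,"tz":0,"turn":0},{"hand":80,"tx":0,"ty":0,"tz":0,"turn":0},{"hand":80,"tx":0,"ty":0,"tz":0,"turn":0}]' | sed -n '2p;4p'; python3 -c "
from h import *
show();go(.5273,.3637,.09,-.0835+np.pi/2)
T=pose();c=bot.read_camera('wrist');im=c['pixels'].copy()
p=(.5273,.3637,-.0835);cc,s=np.cos(p[2]),np.sin(p[2])
for l in [(.017,.1,.034),(.017,-.1,.034),(-.017,-.1,.034),(-.017,.1,.034),(.017,0,.034),(-.017,0,.034)]:
    u=ww2px(c,T,[p[0]+cc*l[0]-s*l[1],p[1]+s*l[0]+cc*l[1],l[2]]);cv2.circle(im,(int(round(u[0])),int(round(u[1]))),2,(0,255,0),-1)
cv2.imwrite('pics/w26.png',im[:,:,::-1])"
```

```text
ee_pos: [0.5319, 0.354, 0.16]
force: [-0.1, -0.6, -0.4]
t 52.42 pos [0.5319 0.354  0.16  ] F [-0.1 -0.6 -0.4] w 0.0801 toolx [ 0.092  0.996 -0.005] z [ 0.006 -0.006 -1.   ]
turn first tx 9.7 ty -5.8 tz 69.9 turn -0.51
no turn tx 9.7 ty -5.9 tz 69.9 turn -0.51
```

View pics/w26.png

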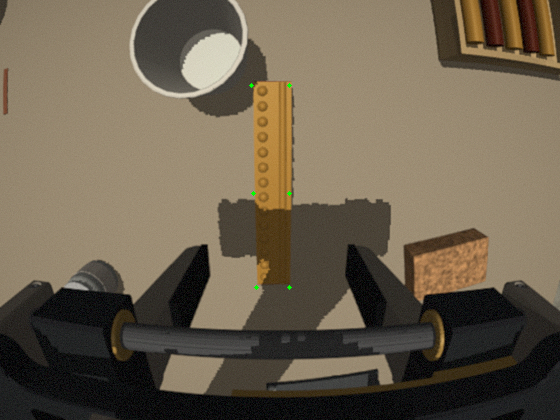

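```bash
python3 -m handwheel '[{"hand":80,"tx":5,"ty":-2,"tz":10,"turn":-0.5},{"hand":80,"tx":4,"ty":-2,"tz":20,"turn":0},{"hand":80,"tx":0,"ty":0,"tz":25,"turn":0},{"hand":80,"tx":0,"ty":0,"tz":25,"turn":0},{"hand":80,"tx":0,"ty":0,"tz":25,"turn":0},{"hand":80,"tx":0,"ty":0,"tz":20,"turn":0},{"hand":80,"tx":0,"ty":0,"tz":10,"turn":0},{"hand":80,"tx":0,"ty":0,"tz":0,"turn":0},{"hand":80,"tx":0,"ty":0,"tz":0,"turn":0}]' | sed -n '2p;4p'; python3 -c "
from h import *
show();go(.5280,.3637,.007,-.0835+np.pi/2)"
```

```text
ee_pos: [0.5281, 0.3611, 0.0151]
force: [0.3, -0.6, 0.3]
t 53.6 pos [0.5281 0.3611 0.0151] F [ 0.3 -0.6  0.3] w 0.0801 toolx [ 0.084  0.996 -0.007] z [ 0.004 -0.008 -1.   ]
turn first tx 2.7 ty -0.3 tz 8.1 turn -0.06
no turn tx 2.7 ty -0.3 tz 8.1 turn -0.06
```

```bash
python3 -m handwheel '[{"hand":80,"tx":2.5,"ty":0,"tz":4,"turn":0},{"hand":60,"tx":0,"ty":0,"tz":3,"turn":0},{"hand":20,"tx":0,"ty":0,"tz":0,"turn":0},{"hand":20,"tx":0,"ty":0,"tz":0,"turn":0},{"hand":20,"tx":0,"ty":0,"tz":0,"turn":0},{"hand":20,"tx":0,"ty":0,"tz":0,"turn":0},{"hand":20,"tx":0,"ty":0,"tz":0,"turn":0},{"hand":20,"tx":0,"ty":0,"tz":0,"turn":0}]' | sed -n '2p;4p;5p'; python3 -c "
from h import *
show()";  python3 -m handwheel '[{"hand":20,"tx":0,"ty":0,"tz":-8,"turn":0},{"hand":20,"tx":0,"ty":0,"tz":-15,"turn":0},{"hand":20,"tx":0,"ty":0,"tz":-20,"turn":0},{"hand":20,"tx":0,"ty":0,"tz":-20,"turn":0},{"hand":20,"tx":0,"ty":0,"tz":-20,"turn":0},{"hand":20,"tx":0,"ty":0,"tz":-20,"turn":0},{"hand":20,"tx":0,"ty":0,"tz":-15,"turn":0},{"hand":20,"tx":0,"ty":0,"tz":-5,"turn":0},{"hand":20,"tx":0,"ty":0,"tz":0,"turn":0}]' | sed -n '2p;4p;5p'; python3 -c "
from h import *
show();go(*cr(.0195,-.04),.125,CR[2]+np.pi/2)
T=pose();c=bot.read_camera('wrist');im=c['pixels'].copy()
cv2.imwrite('pics/w27.png',im[:,:,::-1])"
```

```text
ee_pos: [0.5297, 0.3646, 0.01]
force: [-0.6, -0.8, -0.6]
width: 0.0337
t 54.6 pos [0.5297 0.3646 0.01  ] F [-0.6 -0.8 -0.6] w 0.0337 toolx [ 0.085  0.996 -0.005] z [ 0.007 -0.006 -1.   ]
ee_pos: [0.529, 0.3654, 0.1432]
force: [0.7, 0.5, -1.9]
width: 0.0337
t 55.73 pos [0.529  0.3654 0.1432] F [ 0.7  0.5 -1.9] w 0.0337 toolx [ 0.085  0.996 -0.004] z [ 0.009 -0.005 -1.   ]
turn first tx -444.9 ty 71.7 tz 21.2 turn -6.42
no turn tx -434.1 ty 121.0 tz 21.2 turn -6.42
```

View pics/w27.png

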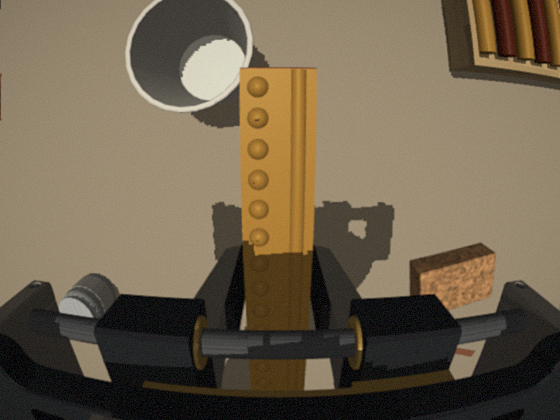

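```bash
python3 -m handwheel '[{"hand":20,"tx":-5,"ty":0,"tz":0,"turn":-3},{"hand":20,"tx":-15,"ty":3,"tz":0,"turn":-3},{"hand":20,"tx":-22,"ty":4,"tz":0,"turn":0},{"hand":20,"tx":-25,"ty":4,"tz":0,"turn":0},{"hand":20,"tx":-25,"ty":4,"tz":0,"turn":0},{"hand":20,"tx":-25,"ty":4,"tz":0,"turn":0},{"hand":20,"tx":-25,"ty":4,"tz":0,"turn":0},{"hand":20,"tx":-25,"ty":4,"tz":0,"turn":0},{"hand":20,"tx":-25,"ty":4,"tz":0,"turn":0},{"hand":20,"tx":-25,"ty":4,"tz":0,"turn":0},{"hand":20,"tx":-25,"ty":4,"tz":0,"turn":0},{"hand":20,"tx":-25,"ty":4,"tz":0,"turn":0},{"hand":20,"tx":-25,"ty":4,"tz":0,"turn":0},{"hand":20,"tx":-25,"ty":4,"tz":0,"turn":0},{"hand":20,"tx":-25,"ty":4,"tz":0,"turn":0},{"hand":20,"tx":-25,"ty":4,"tz":0,"turn":0},{"hand":20,"tx":-20,"ty":3,"tz":0,"turn":0},{"hand":20,"tx":-10,"ty":0,"tz":0,"turn":0},{"hand":20,"tx":0,"ty":0,"tz":0,"turn":0},{"hand":20,"tx":0,"ty":0,"tz":0,"turn":0}]' | sed -n '2p;4p;5p'; python3 -c "
from h import *
show();go(.613,-.0765,.125,CR[2]+np.pi/2)"
```

```text
ee_pos: [0.5897, -0.0617, 0.1355]
force: [-0.0, 0.4, -1.7]
width: 0.0338
t 58.27 pos [ 0.5897 -0.0617  0.1355] F [-0.   0.4 -1.7] w 0.0338 toolx [ 0.004  1.    -0.013] z [-0.011 -0.013 -1.   ]
turn first tx -15.3 ty 23.0 tz 10.4 turn -1.80
no turn tx -14.6 ty 23.5 tz 10.4 turn -1.80
```

```bash
python3 -m handwheel '[{"hand":20,"tx":-5,"ty":8,"tz":0,"turn":-1.7},{"hand":20,"tx":-6,"ty":9,"tz":5,"turn":0},{"hand":20,"tx":-2,"ty":4,"tz":5,"turn":0},{"hand":20,"tx":0,"ty":0,"tz":0,"turn":0},{"hand":20,"tx":0,"ty":0,"tz":0,"turn":0}]' | sed -n '2p;4p;5p'; python3 -c "
from h import *
show();go(.613,-.0765,.105,CR[2]+np.pi/2)
c=bot.read_camera('wrist');cv2.imwrite('pics/w28.png',c['pixels'][:,:,::-1])
c=bot.read_camera('scene');crop(c['pixels'],150,310,120,250,5,'sc10')"
```

```text
ee_pos: [0.6126, -0.0728, 0.1243]
force: [0.0, 0.6, -1.4]
width: 0.0337
t 58.9 pos [ 0.6126 -0.0728  0.1243] F [ 0.   0.6 -1.4] w 0.0337 toolx [-0.031  0.999 -0.012] z [-0.011 -0.012 -1.   ]
turn first tx -3.4 ty 0.6 tz 19.4 turn 0.21
no turn tx -3.4 ty 0.6 tz 19.4 turn 0.21
```

View pics/w28.png

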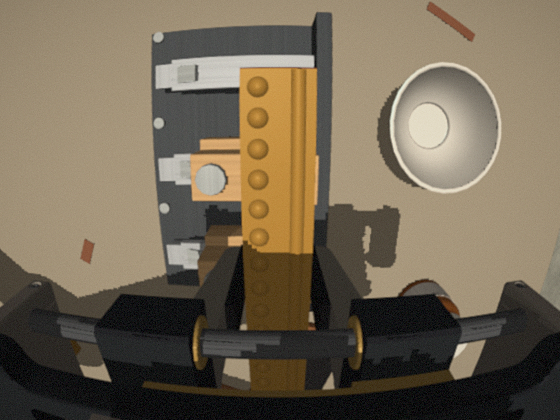

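View pics/sc10.png

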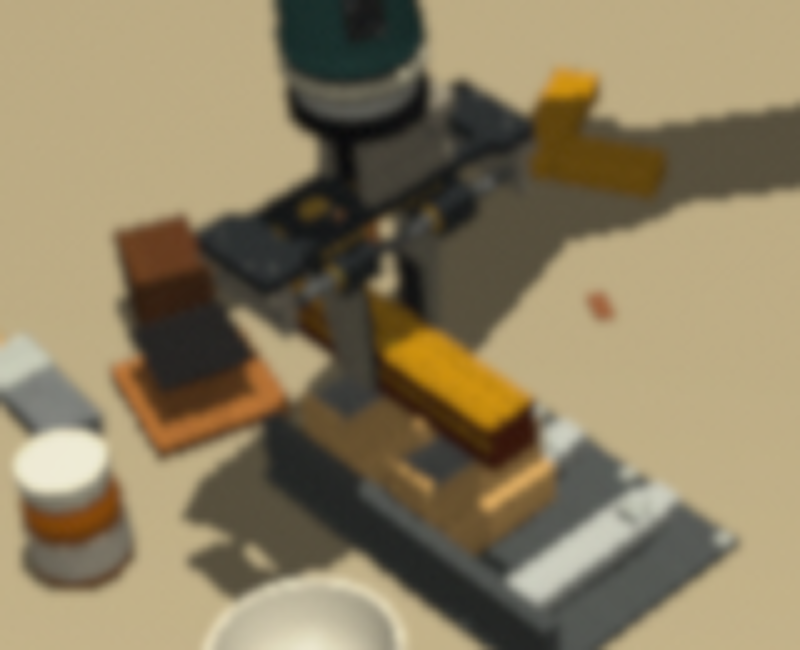

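```bash
python3 -c "
from h import *
c=bot.read_camera('wrist');T=pose()
p=wpx2w(c,T,210,180,.0795);print('pin2',p, 'rel cr',tocr(p))
d=np.array([.0485*np.cos(.027),.0485*np.sin(.027),0]);print('saddle2',p+d)
crop(c['pixels'],150,340,100,260,4.2,'w28a')
show()"; python3 -m handwheel '[{"hand":20,"tx":-3,"ty":0.3,"tz":4,"turn":0.2},{"hand":20,"tx":0,"ty":0,"tz":8,"turn":0},{"hand":20,"tx":0,"ty":0,"tz":6,"turn":0},{"hand":20,"tx":0,"ty":0,"tz":0,"turn":0},{"hand":20,"tx":0,"ty":0,"tz":0,"turn":0}]' | sed -n '2p;4p;5p'
```

```text
pin2 [ 0.56437452 -0.0367571   0.0795    ] rel cr (np.float64(-0.02787883337319708), np.float64(0.002099096674777948))
saddle2 [ 0.61285685 -0.03544776  0.0795    ]
t 59.05 pos [ 0.6126 -0.0729  0.1246] F [ 0.3 -0.4 -1.9] w 0.0335 toolx [-0.031  0.999 -0.012] z [-0.01  -0.012 -1.   ]
ee_pos: [0.6124, -0.0764, 0.1053]
force: [0.3, -0.2, -2.4]
width: 0.034
```

View pics/w28a.png

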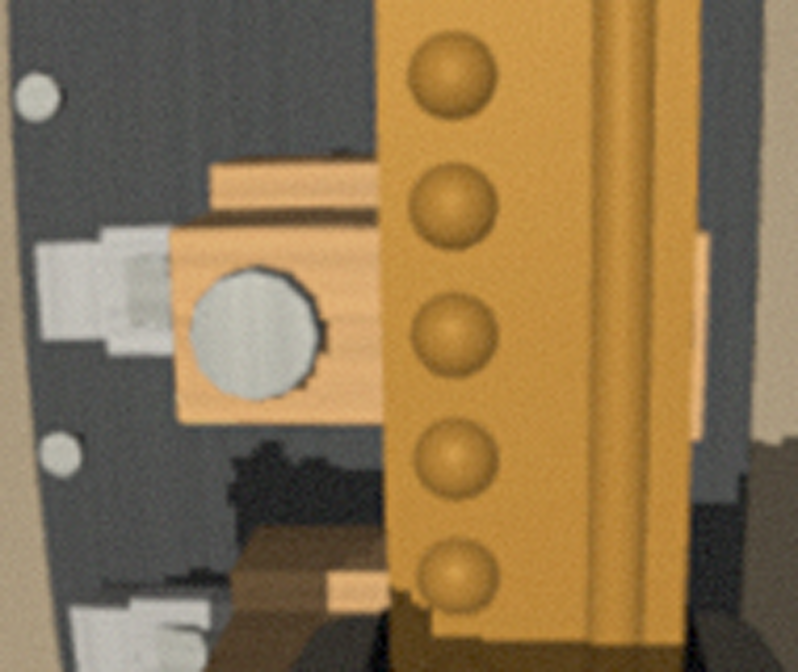

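```bash
python3 -m handwheel '[{"hand":20,"tx":0,"ty":0.6,"tz":6,"turn":0},{"hand":20,"tx":0,"ty":0,"tz":7,"turn":0},{"hand":20,"tx":0,"ty":0,"tz":3,"turn":0},{"hand":20,"tx":0,"ty":0,"tz":0,"turn":0}]' | sed -n '2p;4p;5p'; for i in 1 2 3 ; do  python3 -m handwheel '[{"hand":20,"tx":0,"ty":0,"tz":1.5,"turn":0}]' | sed -n '2p;4p'; done
```

```text
ee_pos: [0.6129, -0.0765, 0.0882]
force: [-0.9, 0.4, -3.3]
width: 0.0334
ee_pos: [0.6131, -0.0765, 0.0868]
force: [-0.5, 0.9, -2.2]
ee_pos: [0.6131, -0.0766, 0.0853]
force: [0.4, -0.2, -3.0]
ee_pos: [0.6132, -0.0766, 0.0838]
force: [-0.2, 0.5, -1.5]
```

```bash
for i in 1 2 3 4; do  python3 -m handwheel '[{"hand":20,"tx":0,"ty":0,"tz":1,"turn":0}]' | sed -n '2p;4p'; done
```

```text
ee_pos: [0.6132, -0.0766, 0.0828]
force: [-0.4, -0.2, -1.9]
ee_pos: [0.6133, -0.0767, 0.0818]
force: [-2.0, -0.7, 2.4]
ee_pos: [0.6133, -0.0768, 0.0816]
force: [-3.3, -0.2, 9.9]
ee_pos: [0.6134, -0.0768, 0.0816]
force: [-2.8, -0.6, 7.3]
```

```bash
python3 -m handwheel '[{"hand":56,"tx":0,"ty":0,"tz":-0.5,"turn":0},{"hand":56,"tx":0,"ty":0,"tz":0,"turn":0},{"hand":56,"tx":0,"ty":0,"tz":0,"turn":0},{"hand":56,"tx":0,"ty":0,"tz":-6,"turn":0},{"hand":56,"tx":0,"ty":0,"tz":-12,"turn":0},{"hand":56,"tx":0,"ty":0,"tz":-20,"turn":0},{"hand":70,"tx":0,"ty":0,"tz":-20,"turn":0},{"hand":80,"tx":0,"ty":0,"tz":-20,"turn":0},{"hand":80,"tx":0,"ty":0,"tz":-10,"turn":0},{"hand":80,"tx":0,"ty":0,"tz":0,"turn":0}]' | sed -n '2p;4p;5p'; python3 -c "
from h import *
show()
c=bot.read_camera('wrist');cv2.imwrite('pics/w29.png',c['pixels'][:,:,::-1])
c=bot.read_camera('scene');crop(c['pixels'],130,290,120,250,5,'sc11')
c=bot.read_camera('top');crop(c['pixels'],255,455,140,270,4,'top10')"
```

```text
ee_pos: [0.6164, -0.0752, 0.1798]
force: [-0.0, -0.1, -0.9]
width: 0.0801
t 62.3 pos [ 0.6164 -0.0752  0.1798] F [-0.  -0.1 -0.9] w 0.0801 toolx [-0.027  1.    -0.014] z [-0.003 -0.014 -1.   ]
```

View pics/w29.png

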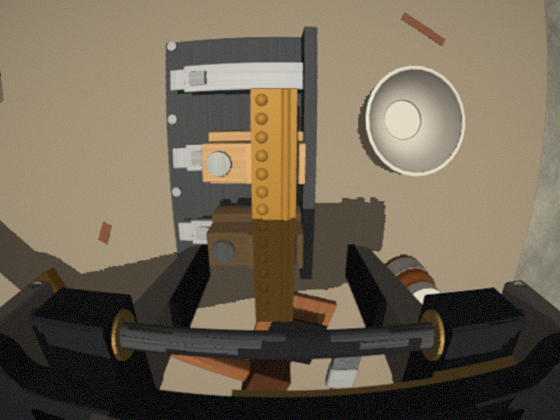

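View pics/sc11.png

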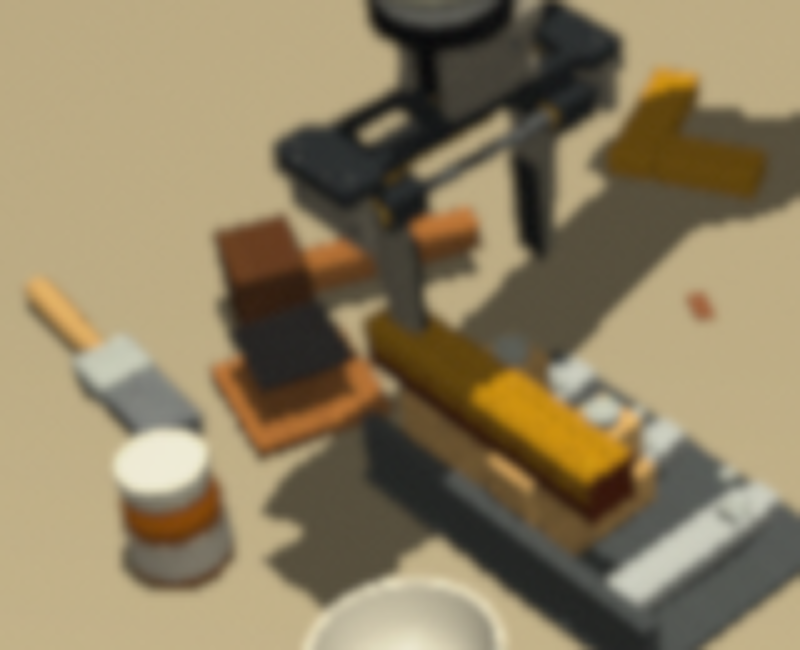

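View pics/top10.png

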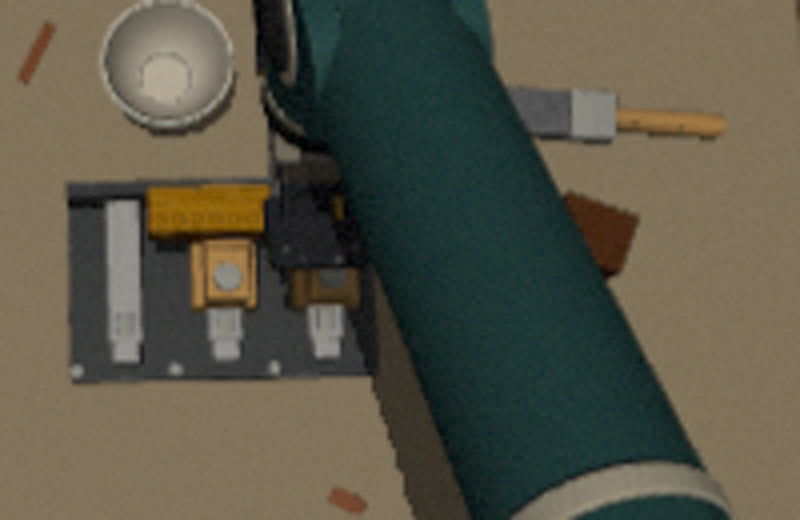

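```bash
python3 -c "
import cv2
im=cv2.imread('pics/top9.png')[160:255,345:435]
cv2.imwrite('pics/top9a.png',cv2.resize(im,None,fx=6,fy=6,interpolation=cv2.INTER_CUBIC))"; python3 -c "
from h import *
c=bot.read_camera('scene');crop(c['pixels'],160,240,150,215,9,'sc12')"
```

```text
(no output)
```

View pics/top9a.png

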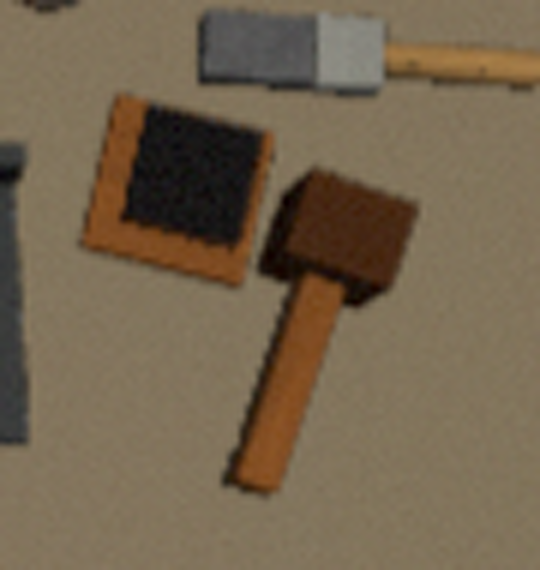

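View pics/sc12.png

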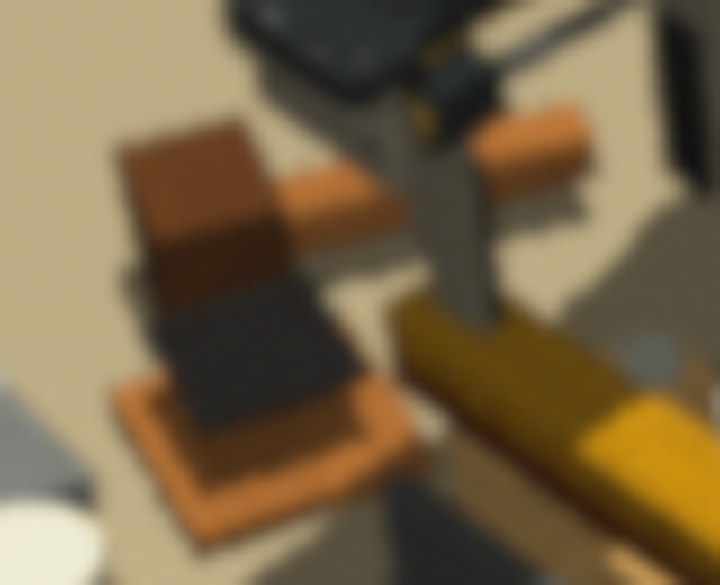

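```bash
cat > m2.py <<'E'
from fit import *
import sys
c=bot.read_camera('top');P=lambda X:w2px(c,X)
o=np.array([345,160]);k=6
loc=[(.025,.03,.06),(.025,-.03,.06),(-.025,-.03,.06),(-.145,-.012,.042),(-.145,.012,.042)]
m=np.array([(318,168),(418,205),(392,280),(281,490),(238,482)])/k+o
r=fitpose(P,loc,m,[.6,-.32,-.3]);print('mallet',r[0],r[1]);print(r[2].round(1))
p=r[0];im=cv2.imread('pics/top9.png')[:,:,::-1].copy()
im=cv2.resize(im[160:255,345:435],None,fx=6,fy=6,interpolation=cv2.INTER_CUBIC)
cc,s=np.cos(p[2]),np.sin(p[2])
for l in loc+[(-.025,.03,.06),(.025,.03,0),(.025,-.03,0),(-.025,-.03,0),(-.025,.03,0)]:
    u=(np.array(P([p[0]+cc*l[0]-s*l[1],p[1]+s*l[0]+cc*l[1],l[2]]))-o)*k;cv2.circle(im,(int(u[0]),int(u[1])),3,(0,255,0),-1)
# stand
q=(.6375,-.2506,-.237);cc,s=np.cos(q[2]),np.sin(q[2])
for a in (-1,1):
  for b in (-1,1):
    for h,z in ((.032,.045),(.045,.01)):
      u=(np.array(P([q[0]+cc*a*h-s*b*h,q[1]+s*a*h+cc*b*h,z]))-o)*k;cv2.circle(im,(int(u[0]),int(u[1])),3,(255,0,255),-1)
cv2.imwrite('pics/m2.png',im[:,:,::-1])
# head left edge corners in stand frame
for l in [(.025,.03),(-.025,.03)]:
    w=np.array([p[0]+np.cos(p[2])*l[0]-np.sin(p[2])*l[1],p[1]+np.sin(p[2])*l[0]+np.cos(p[2])*l[1]])-q[:2]
    print('corner in stand frame',cc*w[0]+s*w[1],-s*w[0]+cc*w[1])
E
python3 m2.py
```

```text
mallet [ 0.60625043 -0.32873495 -0.35751678] 1.3965888744081099
[[-0.9 -0.9]
 [ 0.6 -0.6]
 [ 0.3  1.4]
 [ 0.1  0.7]
 [-0.1 -0.6]]
corner in stand frame 0.01639449713108114 -0.056511058151753904
corner in stand frame -0.033242834800785735 -0.05049979549856076
```

View pics/m2.png

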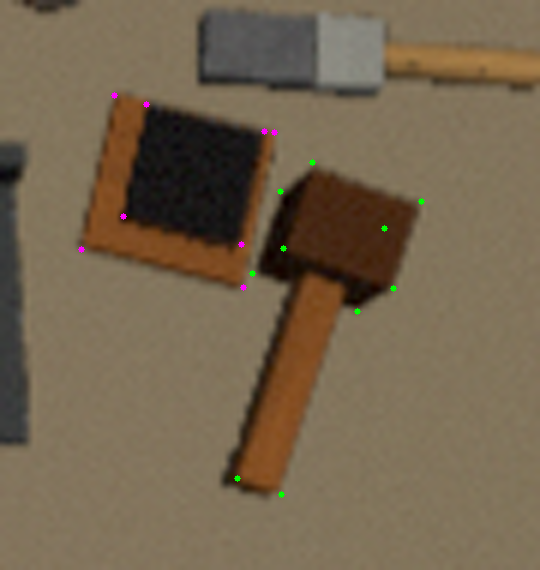

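```bash
python3 -m handwheel '[{"hand":60,"tx":0,"ty":0,"tz":-10,"turn":4},{"hand":60,"tx":-5,"ty":0,"tz":-10,"turn":8},{"hand":60,"tx":-5,"ty":0,"tz":-5,"turn":9},{"hand":60,"tx":0,"ty":5,"tz":-2,"turn":9},{"hand":60,"tx":0,"ty":5,"tz":-2,"turn":9},{"hand":60,"tx":0,"ty":5,"tz":-2,"turn":9},{"hand":60,"tx":0,"ty":5,"tz":-2,"turn":9},{"hand":60,"tx":0,"ty":5,"tz":-2,"turn":9},{"hand":60,"tx":0,"ty":5,"tz":-2,"turn":9},{"hand":60,"tx":0,"ty":5,"tz":-2,"turn":9},{"hand":60,"tx":0,"ty":5,"tz":-2,"turn":9},{"hand":60,"tx":0,"ty":5,"tz":-2,"turn":9},{"hand":60,"tx":0,"ty":5,"tz":0,"turn":5},{"hand":60,"tx":0,"ty":0,"tz":0,"turn":0},{"hand":60,"tx":0,"ty":0,"tz":0,"turn":0}]' | sed -n '2p;4p;5p'; python3 -c "
from h import *
show();go(.6063-.05*.937,-.3287+.05*.35,.18,-.3575)"
```

```text
ee_pos: [0.6305, -0.1236, 0.2087]
force: [0.1, 0.1, -0.4]
width: 0.0598
t 64.42 pos [ 0.6305 -0.1236  0.2087] F [ 0.1  0.1 -0.4] w 0.0598 toolx [ 0.947 -0.322 -0.025] z [-0.029 -0.009 -1.   ]
turn first tx -0.3 ty 200.0 tz 32.5 turn 1.72
no turn tx -6.3 ty 199.9 tz 32.5 turn 1.72
```

```bash
python3 -m handwheel '[{"hand":60,"tx":0,"ty":8,"tz":0,"turn":1.7},{"hand":60,"tx":0,"ty":18,"tz":3,"turn":0},{"hand":60,"tx":0,"ty":22,"tz":5,"turn":0},{"hand":60,"tx":0,"ty":22,"tz":5,"turn":0},{"hand":60,"tx":0,"ty":22,"tz":5,"turn":0},{"hand":60,"tx":0,"ty":22,"tz":5,"turn":0},{"hand":60,"tx":0,"ty":22,"tz":5,"turn":0},{"hand":60,"tx":0,"ty":22,"tz":0,"turn":0},{"hand":60,"tx":0,"ty":18,"tz":0,"turn":0},{"hand":60,"tx":0,"ty":8,"tz":0,"turn":0},{"hand":60,"tx":0,"ty":0,"tz":0,"turn":0},{"hand":60,"tx":0,"ty":0,"tz":0,"turn":0}]' | sed -n '2p;4p;5p'; python3 -c "
from h import *
show();go(.6063-.05*.937,-.3287+.05*.35,.18,-.3575)
T=pose();c=bot.read_camera('wrist');im=c['pixels'].copy()
p=(.6063,-.3287,-.3575);cc,s=np.cos(p[2]),np.sin(p[2])
for l in [(.025,.03,.06),(.025,-.03,.06),(-.025,-.03,.06),(-.025,.03,.06),(-.145,-.012,.042),(-.145,.012,.042)]:
    u=ww2px(c,T,[p[0]+cc*l[0]-s*l[1],p[1]+s*l[0]+cc*l[1],l[2]]);cv2.circle(im,(int(round(u[0])),int(round(u[1]))),1,(0,255,0),-1)
cv2.imwrite('pics/w30.png',im[:,:,::-1])"
```

```text
ee_pos: [0.555, -0.315, 0.181]
force: [0.1, -0.1, -0.4]
width: 0.0596
t 65.92 pos [ 0.555 -0.315  0.181] F [ 0.1 -0.1 -0.4] w 0.0596 toolx [ 0.933 -0.359 -0.027] z [-0.033 -0.011 -0.999]
turn first tx 2.9 ty -5.2 tz 0.8 turn -0.55
no turn tx 2.8 ty -5.2 tz 0.8 turn -0.55
```

View pics/w30.png

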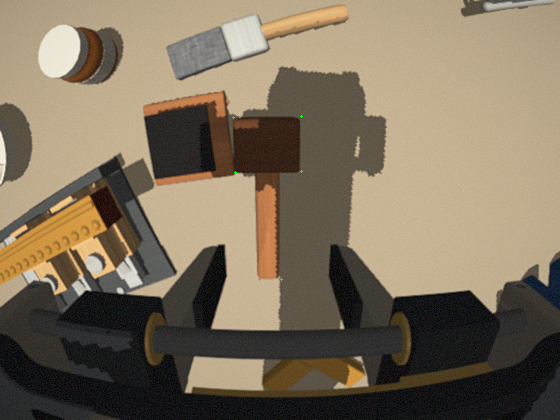

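```bash
python3 -m handwheel '[{"hand":52,"tx":1,"ty":-2,"tz":10,"turn":-0.3},{"hand":52,"tx":0,"ty":-1,"tz":20,"turn":0},{"hand":52,"tx":0,"ty":0,"tz":20,"turn":0},{"hand":52,"tx":0,"ty":0,"tz":20,"turn":0},{"hand":52,"tx":0,"ty":0,"tz":20,"turn":0},{"hand":52,"tx":0,"ty":0,"tz":10,"turn":0},{"hand":52,"tx":0,"ty":0,"tz":0,"turn":0},{"hand":52,"tx":0,"ty":0,"tz":0,"turn":0}]' | sed -n '2p;4p;5p'; python3 -c "
from h import *
show();go(.5613,-.3119,.014,-.3575)"
```

```text
ee_pos: [0.5567, -0.3067, 0.0753]
force: [-0.1, 0.2, -0.0]
width: 0.0519
t 66.97 pos [ 0.5567 -0.3067  0.0753] F [-0.1  0.2 -0. ] w 0.0519 toolx [ 0.939 -0.344 -0.028] z [-0.033 -0.008 -0.999]
turn first tx 7.8 ty 2.1 tz 61.1 turn 0.37
no turn tx 7.8 ty 2.2 tz 61.1 turn 0.37
```

```bash
python3 -m handwheel '[{"hand":52,"tx":4,"ty":1.2,"tz":8,"turn":0.4},{"hand":52,"tx":3,"ty":0.5,"tz":12,"turn":0},{"hand":52,"tx":0,"ty":0,"tz":5,"turn":0},{"hand":52,"tx":0,"ty":0,"tz":0,"turn":0},{"hand":52,"tx":0,"ty":0,"tz":0,"turn":0}]' | sed -n '2p;4p;5p'; python3 -c "
from h import *
show();go(.5613,-.3119,.014,-.3575)
c=bot.read_camera('wrist');cv2.imwrite('pics/w31.png',c['pixels'][:,:,::-1])"
```

```text
ee_pos: [0.5631, -0.3118, 0.0496]
force: [-0.0, 1.5, 0.0]
width: 0.0522
t 67.6 pos [ 0.5631 -0.3118  0.0496] F [-0.   1.5  0. ] w 0.0522 toolx [ 0.936 -0.351 -0.025] z [-0.031 -0.009 -0.999]
turn first tx -0.8 ty 0.0 tz 35.6 turn -0.06
no turn tx -0.8 ty 0.0 tz 35.6 turn -0.06
```

View pics/w31.png

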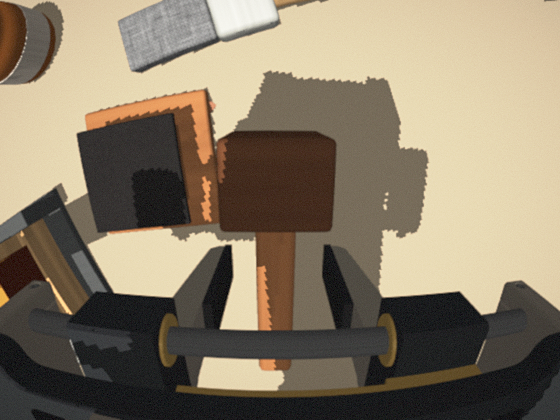

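```bash
python3 -m handwheel '[{"hand":52,"tx":0,"ty":0,"tz":8,"turn":0},{"hand":52,"tx":0,"ty":0,"tz":11,"turn":0},{"hand":52,"tx":0,"ty":0,"tz":9,"turn":0},{"hand":52,"tx":0,"ty":0,"tz":3,"turn":0},{"hand":52,"tx":0,"ty":0,"tz":0,"turn":0}]' | sed -n '2p;4p;5p'; python3 -m handwheel '[{"hand":10,"tx":0,"ty":0,"tz":0,"turn":0},{"hand":10,"tx":0,"ty":0,"tz":0,"turn":0},{"hand":10,"tx":0,"ty":0,"tz":0,"turn":0},{"hand":10,"tx":0,"ty":0,"tz":0,"turn":0},{"hand":10,"tx":0,"ty":0,"tz":0,"turn":0},{"hand":10,"tx":0,"ty":0,"tz":0,"turn":0}]' | sed -n '2p;4p;5p'; python3 -c "
from h import *
show()"
```

```text
ee_pos: [0.5618, -0.312, 0.0162]
force: [0.1, 0.3, 0.9]
width: 0.0519
ee_pos: [0.5623, -0.3118, 0.0169]
force: [0.6, 0.2, -0.0]
width: 0.0239
t 69.03 pos [ 0.5623 -0.3118  0.0169] F [ 0.6  0.2 -0. ] w 0.0239 toolx [ 0.936 -0.351 -0.025] z [-0.03  -0.009 -1.   ]
```

```bash
python3 -m handwheel '[{"hand":10,"tx":0,"ty":0,"tz":-6,"turn":0},{"hand":10,"tx":0,"ty":0,"tz":-12,"turn":0},{"hand":10,"tx":0,"ty":0,"tz":-15,"turn":0},{"hand":10,"tx":0,"ty":0,"tz":-15,"turn":0},{"hand":10,"tx":0,"ty":0,"tz":-15,"turn":0},{"hand":10,"tx":0,"ty":0,"tz":-15,"turn":0},{"hand":10,"tx":0,"ty":0,"tz":-6,"turn":0},{"hand":10,"tx":0,"ty":0,"tz":0,"turn":0},{"hand":10,"tx":0,"ty":0,"tz":0,"turn":0}]' | sed -n '2p;4p;5p'; python3 -c "
from h import *
show();go(.5918,-.2396,.09,-.237)
c=bot.read_camera('wrist');cv2.imwrite('pics/w32.png',c['pixels'][:,:,::-1])
c=bot.read_camera('scene');crop(c['pixels'],130,290,100,230,5,'sc13')"
```

```text
ee_pos: [0.5642, -0.3109, 0.1068]
force: [-0.6, -0.1, -3.5]
width: 0.0237
t 70.15 pos [ 0.5642 -0.3109  0.1068] F [-0.6 -0.1 -3.5] w 0.0237 toolx [ 0.936 -0.351 -0.026] z [-0.031 -0.009 -0.999]
turn first tx 10.6 ty -76.0 tz 15.3 turn -6.97
no turn tx 1.3 ty -76.8 tz 15.3 turn -6.97
```

View pics/w32.png

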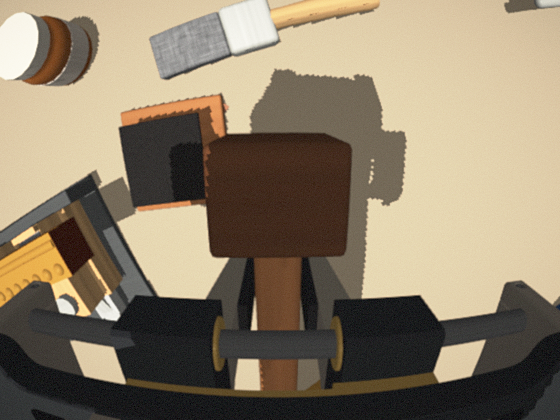

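View pics/sc13.png

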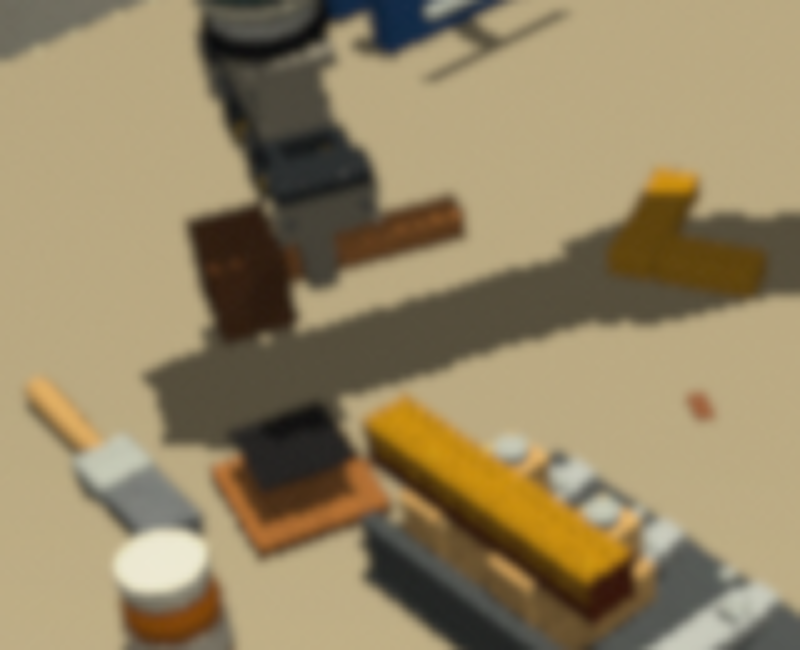

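```bash
python3 -m handwheel '[{"hand":10,"tx":0,"ty":-6,"tz":0,"turn":-2.3},{"hand":10,"tx":3,"ty":-14,"tz":0,"turn":-2.3},{"hand":10,"tx":3,"ty":-16,"tz":0,"turn":-2.3},{"hand":10,"tx":3,"ty":-16,"tz":3,"turn":0},{"hand":10,"tx":2,"ty":-14,"tz":3,"turn":0},{"hand":10,"tx":0,"ty":-6,"tz":0,"turn":0},{"hand":10,"tx":0,"ty":0,"tz":0,"turn":0},{"hand":10,"tx":0,"ty":0,"tz":0,"turn":0}]' | sed -n '2p;4p;5p'; python3 -c "
from h import *
show();go(.5918,-.2396,.062,-.237)
c=bot.read_camera('wrist');cv2.imwrite('pics/w33.png',c['pixels'][:,:,::-1])"
```

```text
ee_pos: [0.5955, -0.2373, 0.0971]
force: [0.3, -0.4, -3.6]
width: 0.0235
t 71.25 pos [ 0.5955 -0.2373  0.0971] F [ 0.3 -0.4 -3.6] w 0.0235 toolx [ 0.974 -0.225 -0.031] z [-0.033 -0.007 -0.999]
turn first tx -2.0 ty 2.5 tz 35.2 turn 0.59
no turn tx -2.0 ty 2.5 tz 35.2 turn 0.59
```

View pics/w33.png

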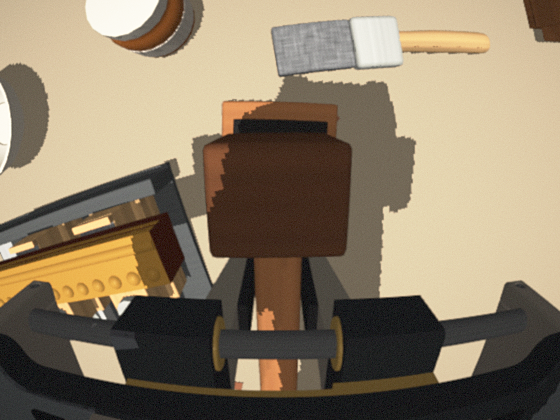

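```bash
python3 -m handwheel '[{"hand":10,"tx":-1,"ty":1,"tz":6,"turn":0.4},{"hand":10,"tx":-1,"ty":0.5,"tz":10,"turn":0},{"hand":10,"tx":0,"ty":0,"tz":8,"turn":0},{"hand":10,"tx":0,"ty":0,"tz":3,"turn":0},{"hand":10,"tx":0,"ty":0,"tz":0,"turn":0}]' | sed -n '2p;4p;5p'; for i in 1 2 3 ; do  python3 -m handwheel '[{"hand":10,"tx":0,"ty":0,"tz":1.5,"turn":0}]' | sed -n '2p;4p'; done
```

```text
ee_pos: [0.5909, -0.2405, 0.0677]
force: [0.1, -0.0, -2.1]
width: 0.0238
ee_pos: [0.5912, -0.2405, 0.0664]
force: [0.3, 0.4, -3.5]
ee_pos: [0.5913, -0.2405, 0.065]
force: [0.5, 0.2, -3.3]
ee_pos: [0.5914, -0.2406, 0.0636]
force: [-0.5, 0.2, -3.1]
```

```bash
for i in 1 2 3 ; do  python3 -m handwheel '[{"hand":10,"tx":0,"ty":0,"tz":1,"turn":0}]' | sed -n '2p;4p'; done; python3 -c "
from h import *
show();go(.5918,-.2396,.062,-.237)"
```

```text
ee_pos: [0.5914, -0.2405, 0.0626]
force: [-0.2, -0.2, -3.8]
ee_pos: [0.5913, -0.2407, 0.0619]
force: [-2.4, -0.3, 1.2]
ee_pos: [0.5913, -0.2407, 0.0618]
force: [-3.5, 0.6, 6.7]
t 72.67 pos [ 0.5913 -0.2407  0.0618] F [-3.5  0.6  6.7] w 0.0238 toolx [ 0.972 -0.235 -0.03 ] z [-0.033 -0.008 -0.999]
turn first tx 0.2 ty -1.2 tz -0.3 turn -0.00
no turn tx 0.2 ty -1.2 tz -0.3 turn -0.00
```

```bash
python3 -m handwheel '[{"hand":46,"tx":0,"ty":0,"tz":0,"turn":0},{"hand":46,"tx":0,"ty":0,"tz":0,"turn":0},{"hand":46,"tx":0,"ty":0,"tz":0,"turn":0},{"hand":46,"tx":-0.5,"ty":0,"tz":-6,"turn":0},{"hand":46,"tx":-1,"ty":0,"tz":-12,"turn":0},{"hand":46,"tx":-1,"ty":0,"tz":-20,"turn":0},{"hand":46,"tx":-1,"ty":0,"tz":-20,"turn":0},{"hand":46,"tx":-2,"ty":0,"tz":-20,"turn":0},{"hand":46,"tx":-10,"ty":0,"tz":-20,"turn":0},{"hand":46,"tx":-20,"ty":0,"tz":-15,"turn":0},{"hand":46,"tx":-25,"ty":0,"tz":-10,"turn":0},{"hand":46,"tx":-25,"ty":0,"tz":-5,"turn":0},{"hand":46,"tx":-25,"ty":0,"tz":0,"turn":0},{"hand":46,"tx":-25,"ty":5,"tz":0,"turn":0},{"hand":46,"tx":-20,"ty":5,"tz":0,"turn":0},{"hand":46,"tx":-10,"ty":0,"tz":0,"turn":0},{"hand":46,"tx":0,"ty":0,"tz":0,"turn":0}]' | sed -n '2p;4p;5p'; python3 -c "
from h import *
show()
c=bot.read_camera('wrist');cv2.imwrite('pics/w34.png',c['pixels'][:,:,::-1])
c=bot.read_camera('scene');crop(c['pixels'],130,290,120,250,5,'sc14')
c=bot.read_camera('top');cv2.imwrite('pics/top11.png',c['pixels'][:,:,::-1]);crop(c['pixels'],255,415,160,265,5,'top11a')"
```

```text
ee_pos: [0.432, -0.2103, 0.215]
force: [-0.1, 0.6, -0.6]
width: 0.0457
t 74.8 pos [ 0.432  -0.2103  0.215 ] F [-0.1  0.6 -0.6] w 0.0457 toolx [ 0.972 -0.234 -0.009] z [-0.013 -0.016 -1.   ]
```

View pics/w34.png

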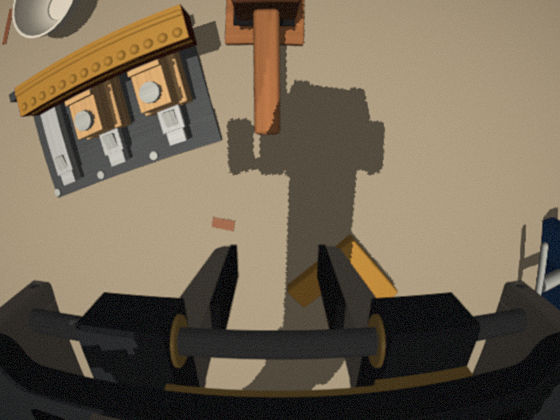

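View pics/sc14.png

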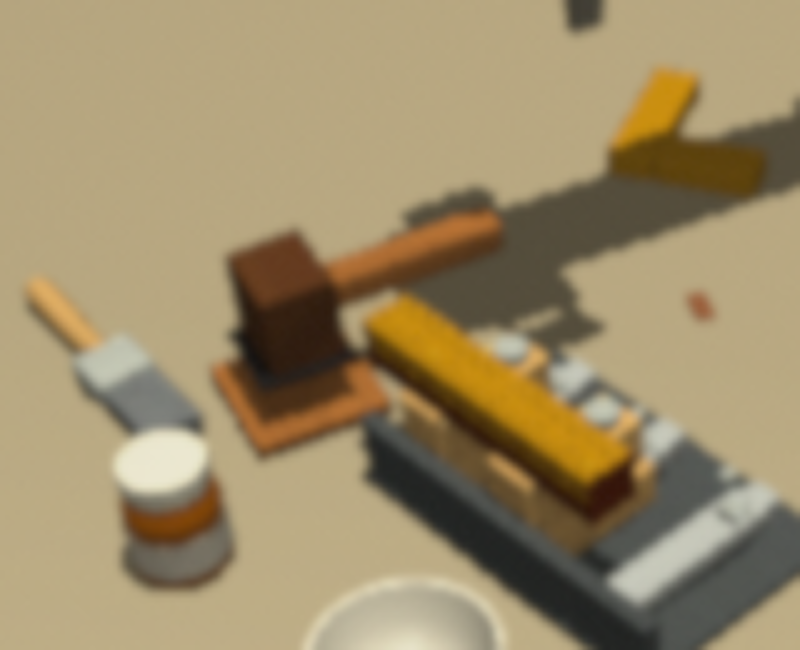

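View pics/top11a.png

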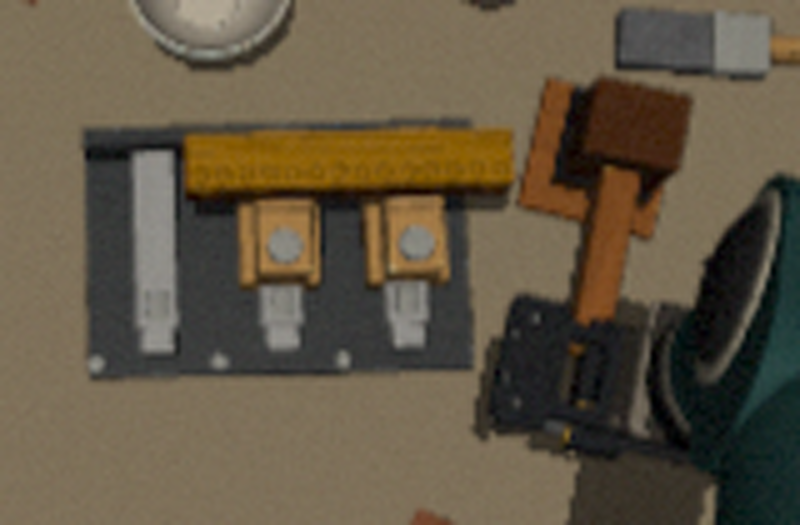

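View pics/top11.png

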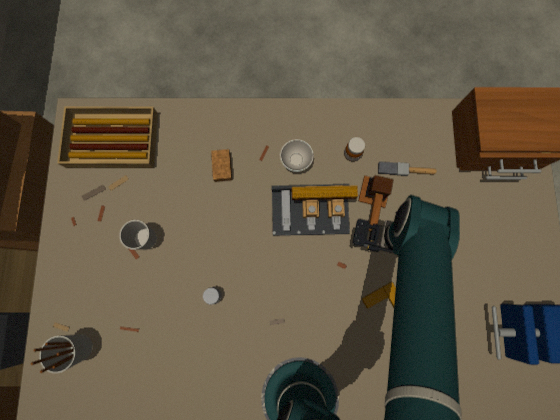

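```bash
python3 - <<'E'
from fit import *
c=bot.read_camera('top');P=lambda X:w2px(c,X);o=np.array([255,160]);k=5
m=np.array([(185,136),(512,129),(514,187),(187,195)])/k+o
r=fitpose(P,[(.017,.1,.034),(.017,-.1,.034),(-.017,-.1,.034),(-.017,.1,.034)],m,[.6,-.07,0],.0715);print('moulding',r[0],r[1],tocr(r[0]),r[0][2]-CR[2])
m=np.array([(600,77),(692,95),(678,178),(583,155)])/k+o
r=fitpose(P,[(.025,.03,.06),(.025,-.03,.06),(-.025,-.03,.06),(-.025,.03,.06)],m,[.6,-.25,-.2],.045);print('mallet',r[0],r[1],r[0][:2]-np.array([.6375,-.2506]))
E
```

```text
moulding [ 0.61022472 -0.07547631  0.02765078] 0.47746788175916777 (np.float64(0.01690536007876644), np.float64(-0.03784828465669795)) 0.0005507802465349182
mallet [ 0.63346313 -0.25183128 -0.22370288] 0.6601930526345541 [-0.00403687 -0.00123128]
```

```bash
python3 -c "
from h import *
show();print(bot.finish_job())"
```

```text
t 75.0 pos [ 0.4327 -0.2103  0.2142] F [0.7 0.2 0.1] w 0.046 toolx [ 0.972 -0.233 -0.01 ] z [-0.014 -0.015 -1.   ]
the job is handed in; nothing more can be done
None
```

The cradle is set up and the job is handed in at about 75 s of the allowed 210 s. No verdict was reported.

- **Blocks:** Only two blocks were present. One is on the right rail and one on the middle rail, each slid in until it met the stop. A side view from the wrist camera showed both leaf catches up before any pin was struck.
- **Pins:** I pressed both down with the mallet until they bottomed, at about 30 N. The pictures show both heads sitting on the blocks.
- **Moulding:** It lies in both saddles. My last fit from the top camera puts it at x ≈ 17 mm in the cradle frame, within 0.001 rad of the cradle's line. It felt the saddle floor at the expected height.
- **Mallet:** After I first placed it on the pad, it was found standing on the table beside the stand. I took that to be the announced knock. I picked it up again by the handle and put it back; the last fit has the head about 4 mm from the pad centre, with the handle looking level in the pictures.
- **Bystanders and arm:** The bystanders look unmoved, and the arm is clear of everything.

The leaf angles and exact pin travel could only be judged from pictures and contact forces, because their readings are not available. The cameras and the arm disagreed with each other by up to about 2 mm, which is within the stated calibration.

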